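# Pack a specimen loan

## Task

Pack the specimen loan: take the blue slide case out of the packed row by its white pull, tipping it forward on its foot first so that it comes out over the rack's front lip, leave the other cases standing in the rack, and put the blue one in the grey tray. Put every sample jar into the clear box, then set the green lid on the box and press it down until it is fully seated and level all round. Leave the notebook, aluminium bottle and mug where they are.

Things in the scene. Friction and masses are not known exactly. Their poses are not given: they have to be found in the camera images.
- rack: Fixed low rack of light wood, 84 (x) x 226 (y) x 112 mm tall, open at the top and at the front (its -x side, towards the robot). It holds five cases side by side along its y, 41 mm apart (1 mm gaps). The floor board on which the cases stand is 12 mm thick; a front lip (inner face at x = -34 mm) rises 12 mm above that floor; back panel inner face at x = +34 mm. Origin: centre of its underside.
- blue_case: The blue slide case, 60 (x) x 40 (y) x 130 (z) mm, about 220 g, with a white pull on its front face (-x). It stands in one of the three inner places of the row, held only by its close neighbours; it tips forward (top towards -x) about its lower front edge. Origin: centre of its underside, z up when standing.
- blue_pull (a point): Grip point on the blue case's pull, at (-47, 0, 108) mm in the case's frame, axes as the case's. The pull is a white block 12 mm wide (y), 24 mm tall (z), centred on z = 108 mm, standing 32 mm out of the front face (x from -30 to -62 mm); pinch it from above across y.
- blue_top (a point): Centre of the blue case's top face, 130 mm above its origin.
- case_a: A slide case like the blue one, 60 x 40 x 130 mm, but grey, without a pull, standing in the row. Origin: centre of its underside.
- case_b: A slide case like the blue one, 60 x 40 x 130 mm, but brown cardboard, without a pull, standing in the row. Origin: centre of its underside.
- case_c: A slide case like the blue one, 60 x 40 x 130 mm, but white, without a pull, standing in the row. Origin: centre of its underside.
- case_d: A slide case like the blue one, 60 x 40 x 130 mm, but grey, without a pull, standing in the row. Origin: centre of its underside.
- tray: Fixed open grey tray, outside 134 (x) x 190 (y) x 25 mm tall, walls and floor 5 mm. Origin: centre of its underside. The blue case may stand or lie in it.
- box: Fixed open box of clear, whitish plastic, outside 130 (x) x 180 (y) x 62 mm tall, walls and floor 4 mm (inside 122 x 172 mm). Origin: centre of its underside. Four small sprung black rubber bumps stand 5 mm in from its two long walls, 7 mm below the rim, at y = +-55 mm; they hold the lid about 11 mm too high until it is pressed down past them (about 10 N in all), and then keep it down. The tray and the box can change sides.
- box_rim (a point): Centre of the box's mouth, at rim height (62 mm above the box's origin), axes as the box's.
- lid: Loose green lid, about 120 g, lying right way up on the desk: plate 134 (x) x 184 (y) x 6 mm, under it a plug rim 16 mm deep, 116 (x) x 164 (y) mm with a rounded lower edge, that goes into the box; on top a white handle bar 14 mm wide (x), 60 mm long (y), 28 mm tall. Origin: centre of the plug's underside (the plate's underside is 16 mm above it, its top 22 mm, the handle's top 50 mm). It fits with its y along the box's y, either way round.
- lid_handle (a point): Grip point in the lid's handle, 45 mm above the lid's origin, 5 mm below the handle's top; pinch across the lid's x.
- lid_under (a point): Centre of the underside of the lid's plate, 16 mm above the lid's origin; it meets the box's rim when the lid is seated.
- jar1: Small square sample jar of amber glass with a round white cap: body 32 x 32 mm and 30 mm tall, cap 26 mm across and 10 mm tall on top (40 mm in all), about 60 g. Origin: centre of its underside; z towards the cap; x and y square to its side faces. Two to four jars are present; absent ones have no reading.
- jar2: Small square sample jar of amber glass with a round white cap: body 32 x 32 mm and 30 mm tall, cap 26 mm across and 10 mm tall on top (40 mm in all), about 60 g. Origin: centre of its underside; z towards the cap; x and y square to its side faces. Two to four jars are present; absent ones have no reading.
- jar3: Small square sample jar of amber glass with a round white cap: body 32 x 32 mm and 30 mm tall, cap 26 mm across and 10 mm tall on top (40 mm in all), about 60 g. Origin: centre of its underside; z towards the cap; x and y square to its side faces. Two to four jars are present; absent ones have no reading.
- jar4: Small square sample jar of amber glass with a round white cap: body 32 x 32 mm and 30 mm tall, cap 26 mm across and 10 mm tall on top (40 mm in all), about 60 g. Origin: centre of its underside; z towards the cap; x and y square to its side faces. Two to four jars are present; absent ones have no reading.
- notebook: Closed notebook, 110 x 160 x 12 mm, lying on the desk; leave it alone. It and the lid can change sides. Origin: centre of its underside.
- spray: Aluminium bottle with a black cap, 56 mm across, 150 mm tall, behind the rack; leave it alone. Origin: centre of its underside.
- mug: White mug, 80 mm across, 90 mm tall, behind the rack; leave it alone. Origin: centre of its underside.
Mind the look-alikes: they are no part of the job. Leave any black or purple look-alike of the jar2 alone.

How it is judged:
By the outcome, as a careful person would: the job done as asked, in the order asked, and still so for the second after the job is handed in, with the robot touching nothing.
Of jar1, jar2, jar3, jar4 only 2 to 4 are there at a start; the rules pass over those that are not, and their reading is None.
At some moment in a run one of jar1, jar2, jar3, jar4, lid may be knocked a few centimetres aside while the robot is not near it.
Once in a run the grip may slacken for a moment while it holds something.
It also fails if it takes over 210 s, if anything falls off the work surface, if the arm or the gripper's body presses on something with over 40 N, if the wrist force passes 120 N, or if a joint passes its speed limit or range.

## Robot

A 6-joint arm with a two-finger parallel gripper is mounted at the origin on the work surface. World frame = base frame: x ahead of the robot, y to its left, z up, the work surface at z = 0. Lengths are in mm, angles in rad, forces in N, time in s.
With the tool pointing down it reaches from about 300 to 875 mm from the base axis. Payload 4.2 kg.
Tool frame: the origin (TCP) lies at the very end of the fingers, on their centre line; the grasp point (between the pads) lies 19 mm behind it; z points along the fingers, y is the line along which they close (so a half turn about z gives the same grasp; the last joint's range is limited). The gripper opens to 85 mm and grips with 20 to 120 N. Pads are 22 mm wide; open, the fingers measure 114 mm over their backs; the gripper's body (76 mm by 85 mm) begins 54 mm behind the grasp point. The pads swing forward as they close: fully open they stand 13 mm farther back than shut.
Start: joints at [1.232, 0.32, 1.565, -0, 1.257, -0.02], TCP at [180.223, 546.043, 209.538] pointing down, gripper open.
Joint ranges: [-3.11, 3.11], [-0.84, 2.01], [0.21, 2.61], [-1.34, 4.49], [0.05, 2.63], [-2.56, 2.56]. Speed limits (rad/s): [2.57, 2.57, 3.14, 3.14, 3.14, 3.14].

## Interface

Orientations are given as a unit quaternion [w, x, y, z].
In Python, from plant import r gives the robot as it stands.
- The arm moves only by the tool servo_tool, never from a script. Its argument "increments" is a list of rows, each an object of numbers: "dx", "dy", "dz": the shift along the world's x, y, z in m; "turn": the turn about the world's z in rad; "claw": the finger opening in m, from 0 to 0.0854. A call has 1 to 8 rows; each row shifts and turns the commanded pose from where the row before left it; what a row does not reach is not made up. A row lasts 1/12 s, in which the tool goes at most 41.7 mm and 7.16 degrees, less where a joint would pass 70% of its speed; a pose out of reach is approached as far as the arm can. A call is refused whole if a number of a shift passes 0.0417 or a number of a turn 0.125, either way. A call with a gripper value outside its range is refused whole. The fingers move at their own pace and stop on an object; "newtons" is the grip in N (left out, the last holds). Time passes only in rows, so rows that do not move let the fingers close. It gives the time, the measured TCP pose, the force, the opening and the grip force at its end, in the units of the state.
- r.sense(): the state, without advancing time (a new reading comes with each control period).
- r.grab_frame(name): name is "side" or "top"; returns the picture (400x640x3 uint8, blue, green, red); there is no depth.
- r.get_calibration(name): a dict with "vfov" (degrees; the focal length in pixels is half the picture's height over the tangent of half this angle, whatever the lens; pixels are square), "cx", "cy" (the principal point, pixels), "R" (3x3) and "t" (3): a world point X has camera coordinates R X + t. Camera axes: x right, y down, z forward; pixel columns grow to the right and rows downward; lengths in mm; the calibration is good to about 2 mm. A picture is of the moment at which its call begins. get_calibration takes no time and is no camera call.
- r.hand_in(): hands the job in; it is judged then, once.
The state is a dict: "t": time; "joint_positions": joint angles; "dq": joint speeds; "joint_torque": joint torques, N m; "ee_pos": TCP position; "orientation": TCP orientation; "contact_force": force on the tool from outside, world axes, zero at the start; "ft_torque": the same for the moment, N m; "width": opening from 0.0 (shut) to 1.0 (fully open); "finger_force": force on a finger pad.
Only numpy, scipy, OpenCV 4.12 (cv2) and the standard library are available. Lean on these libraries where they do the work, as an engineer would, in place of code of your own. Each camera call takes 0.05 s, during which the arm holds its last target. There are 200 camera calls.

## Working session

There is one attempt and no reset: what is moved stays moved. The work goes in short steps, Python scripts to look and compute and a tool call to move; the robot and the scene stay as the last step left them, time stands still between calls to the robot, and variables do not carry over. Pictures are saved under pics/ and viewed, at most 14 in all, crops included, and the job is handed in when it is done.

Besides the shell and the picture viewer there is one more tool, called after "Request:" in YAML: its name, and indented under it one key for each argument. servo_tool: Moves the arm, as the interface text tells. Its arguments: {"type":"object","properties":{"increments":{"type":"array","items":{"type":"object","properties":{"dx":{"type":"number"},"dy":{"type":"number"},"dz":{"type":"number"},"turn":{"type":"number"},"claw":{"type":"number"}}}},"newtons":{"type":"number"}},"required":["increments"]}

```bash
ls; mkdir -p pics; cat > h.py <<'E'
from plant import r
import numpy as np, cv2
def cal(n):
    c=r.get_calibration(n); c['f']=200/np.tan(np.radians(c['vfov'])/2); c['R']=np.array(c['R']); c['t']=np.array(c['t']); return c
def ray(n,u,v):
    c=cal(n); d=c['R'].T@np.array([(u-c['cx'])/c['f'],(v-c['cy'])/c['f'],1]); return -c['R'].T@c['t'],d
def onz(n,u,v,z):
    o,d=ray(n,u,v); return np.round(o+d*(z-o[2])/d[2],1)
def proj(n,X):
    c=cal(n); p=c['R']@np.array(X,float)+c['t']; return np.round([c['f']*p[0]/p[2]+c['cx'],c['f']*p[1]/p[2]+c['cy']],1)
def grab(n,f):
    im=r.grab_frame(n); cv2.imwrite('pics/'+f,im); return im
E
python3 - <<'E'
from h import *
a=grab('top','t0.png'); b=grab('side','s0.png')
for n in('top','side'):
    c=cal(n); print(n,c['f'],c['cx'],c['cy'],-c['R'].T@c['t'],c['R'].round(3).tolist())
print(r.sense())
E
```

```text
pics
top 394.84281863893557 313.5068847188735 200.54326195435067 [460.05990697  -4.0104527  988.68542927] [[-0.001, -1.0, -0.007], [-0.992, 0.001, -0.124], [0.124, 0.007, -0.992]]
side 362.55854415009753 318.7703877679999 197.38723104973016 [283.06604538 466.8227015  626.4549795 ] [[-0.88, -0.474, -0.013], [-0.323, 0.619, -0.716], [0.348, -0.626, -0.698]]
{'t': 0.1, 'joint_positions': array([ 1.23201607e+00,  3.20216047e-01,  1.56549423e+00, -2.88694446e-05,
        1.25737251e+00, -1.99924036e-02]), 'dq': array([-0.00117454, -0.00368629, -0.00135298, -0.00185247,  0.00401338,
       -0.00037568]), 'joint_torque': array([-3.10328396e-04, -4.16406620e+01, -2.34704751e+01, -4.95236372e-05,
        4.74034168e-03, -9.32947245e-06]), 'ee_pos': array([180.07771263, 545.62966943, 208.7975747 ]), 'orientation': array([-1.19430721e-04,  1.58715397e-01,  9.87324094e-01, -7.35557671e-04]), 'contact_force': array([-0.39013118,  0.02400826, -0.76299303]), 'ft_torque': array([-0.01849147,  0.04485696, -0.01094794]), 'finger_force': 0.0, 'width': 0.9961533608157088}
```

View pics/t0.png

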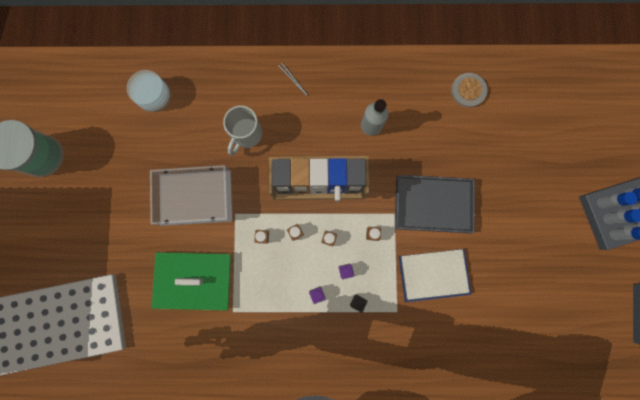

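View pics/s0.png

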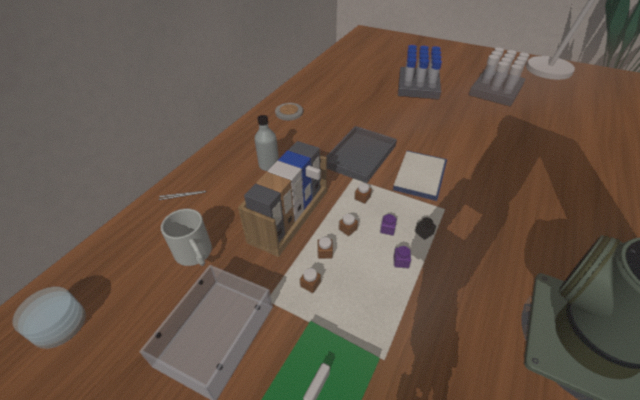

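The top view shows four amber jars with white caps at (262,237), (295,232), (329,238) and (374,234). The look-alikes to leave alone are purple at (346,271) and (317,295), and black at (358,303). The blue case is at (338,172) with its white pull at (338,193). The box is at (190,195), the grey tray at (436,204), the lid at (191,281) with its handle at (188,282), and the notebook at (436,275).

```bash
python3 - <<'E'
from h import *
im=cv2.imread('pics/t0.png')
cv2.imwrite('pics/c0.png',cv2.resize(im[145:320,145:345+140],None,fx=2.35,fy=2.35,interpolation=cv2.INTER_CUBIC))
h=cv2.cvtColor(im,cv2.COLOR_BGR2HSV)
def comps(m,box,name,z,amin=15):
    x0,y0,x1,y1=box; s=np.zeros_like(m);s[y0:y1,x0:x1]=m[y0:y1,x0:x1]
    for c in cv2.findContours(s,cv2.RETR_EXTERNAL,cv2.CHAIN_APPROX_NONE)[0]:
        if cv2.contourArea(c)<amin: continue
        R=cv2.minAreaRect(c); print(name,np.round(R[0],1),np.round(R[1],1),round(R[2],1),onz('top',*R[0],z))
# jars: brown on paper
am=cv2.inRange(h,(3,90,30),(15,255,190)); 
comps(cv2.morphologyEx(255-cv2.inRange(h,(12,0,130),(40,70,215)),cv2.MORPH_OPEN,np.ones((3,3))),(240,218,392,260),'jar',25)
comps(am,(240,218,392,260),'amber',15,5)
g=cv2.inRange(h,(50,120,40),(75,255,255)); comps(g,(100,200,300,350),'lid',22,100)
w=cv2.inRange(h,(0,0,150),(180,60,255)); comps(w,(165,270,215,295),'handle',50)
comps(w,(325,180,350,205),'pull',132)
b=cv2.inRange(h,(105,150,60),(130,255,255)); comps(b,(320,150,355,200),'blue',142)
# jar pixels
for (u,v) in [(262,237),(295,232),(329,238),(374,234)]: print(h[v-1:v+2,u-1:u+2].reshape(-1,3)[4],onz('top',u,v-1,40))
E
```

```text
jar [335.  235.5] [7. 4.] 90.0 [494.5 -49.4  25. ]
jar [267. 236.] [12.  6.] 90.0 [493.4 116.1  25. ]
jar [301.5 233.9] [5.5 9.8] 15.9 [498.4  32.2  25. ]
amber [296.9 235.7] [ 3.9 11.8] 59.0 [494.4  43.7  15. ]
amber [265.4 236.7] [ 4.7 11.7] 10.3 [492.2 121.3  15. ]
amber [369.1 233.3] [12.5  5.8] 80.5 [ 500.2 -133.7   15. ]
lid [190.7 280.7] [76.5 55.9] 1.4 [386.1 299.2  22. ]
handle [186.5 281.5] [ 5. 23.] 90.0 [386.5 300.1  50. ]
pull [336.5 193. ] [12.  5.] 90.0 [583.5 -48.3 132. ]
blue [337.5 172. ] [26. 17.] 90.0 [628.3 -50.3 142. ]
[ 19  21 193] [492.9 126.2  40. ]
[ 20  20 191] [504.8  47.2  40. ]
[ 19  21 195] [490.4 -34.3  40. ]
[ 19  21 193] [ 499.9 -142.1   40. ]
```

View pics/c0.png

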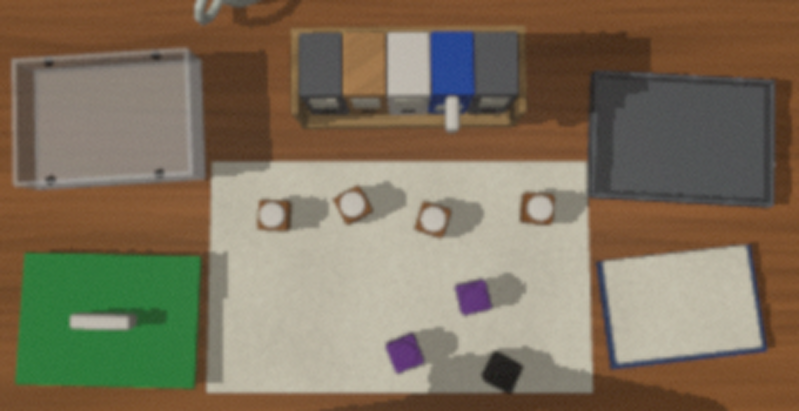

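The enlarged crop confirms four amber jars with round white caps at (262,236), (295,232), (329,238) and (374,234). The purple and black cubes have no caps and aren't part of the job. The blue case is the fourth from the left, the only one with a white pull. Next I work out where everything is.

```bash
cat >> h.py <<'E'
def st(tag=''):
    s=r.sense(); w,x,y,z=s['orientation']
    cy=np.array([2*(x*y-w*z),1-2*(x*x+z*z)])
    yaw=np.arctan2(-cy[0],cy[1]); yaw=(yaw+np.pi/2)%np.pi-np.pi/2
    print(tag,round(s['t'],2),'tcp',s['ee_pos'].round(1),'yaw(close axis from y) %.3f'%yaw,'F',s['contact_force'].round(1),'w %.3f'%s['width'],'ff %.1f'%s['finger_force'],'j6 %.2f'%s['joint_positions'][5])
E
python3 - <<'E'
from h import *
st()
P=lambda cu,cv,z: onz('top',145+cu/2.35-.3,145+cv/2.35-.3,z)
def quad(n,pts,z):
    Q=np.array([P(*p,z) for p in pts]); print(n,'c',Q.mean(0).round(1),'sides',[np.linalg.norm(Q[i]-Q[(i+1)%4]).round(0) for i in range(4)],'top edge dir',np.round(np.degrees(np.arctan2(*( (Q[1]-Q[0])*[1,-1,1])[:2])),1),np.round(np.degrees(np.arctan2(*( (Q[2]-Q[3])*[1,-1,1])[:2])),1))
quad('tray',[(592,70),(776,79),(771,206),(590,198)],25)
quad('box',[(12,59),(188,48),(191,177),(14,187)],62)
quad('lid',[(24,253),(201,254),(195,387),(17,383)],22)
quad('bluetop',[(431,33),(473,33),(475,95),(430,95)],142)
quad('rackrow',[(299,33),(517,33),(518,95),(300,95)],142)
print('pull tip top',P(452,124,132),'pull tip bottom',P(452,131,108))
im=cv2.imread('pics/t0.png'); g=cv2.cvtColor(im,cv2.COLOR_BGR2HSV)
# caps: white discs on paper: print zoom saturation rows
for (u,v) in [(262,237),(295,232),(329,238),(374,234)]:
    s=im[v-14:v+14,u-14:u+14].astype(int); m=((s[:,:,2]-s[:,:,0]>45)&(s[:,:,2]<190)).astype(np.uint8)
    c=np.argwhere(m)[:,::-1].astype(np.float32); R=cv2.minAreaRect(c); ctr=np.array(R[0])+[u-14,v-14]
    print(len(c),ctr.round(1),np.round(R[1],1),round(R[2],1),onz('top',*ctr,25))
E
```

```text
0.1 tcp [180.1 545.6 208.8] yaw(close axis from y) -0.319 F [-0.4  0.  -0.8] w 0.996 ff 0.0 j6 -0.02
tray c [ 573. -295.   25.] sides [np.float64(193.0), np.float64(134.0), np.float64(187.0), np.float64(135.0)] top edge dir -3.0 -2.6
box c [590.4 301.2  62. ] sides [np.float64(180.0), np.float64(132.0), np.float64(178.0), np.float64(131.0)] top edge dir 3.5 3.2
lid c [387.2 298.   22. ] sides [np.float64(184.0), np.float64(134.0), np.float64(182.0), np.float64(131.0)] top edge dir -0.4 -1.2
bluetop c [628.6 -49.6 142. ] sides [np.float64(39.0), np.float64(59.0), np.float64(42.0), np.float64(59.0)] top edge dir 0.0 0.0
rackrow c [628.7  -8.9 142. ] sides [np.float64(203.0), np.float64(59.0), np.float64(201.0), np.float64(59.0)] top edge dir -0.1 -0.1
pull tip top [573.6 -49.4 132. ] pull tip bottom [570.  -50.6 108. ]
38 [261. 236.] [12. 12.] 90.0 [493.4 130.7  25. ]
32 [294.7 231.9] [12.1 12.1] 63.4 [503.3  48.7  25. ]
35 [328.6 238.2] [12. 12.] 18.4 [488.  -33.8  25. ]
49 [373.2 233.3] [12.7 12. ] 5.7 [ 499.8 -142.2   25. ]
```

Request:
servo_tool:
  increments:
    - {"dx":0.022,"dy":-0.033,"turn":0.018,"claw":0.045}
    - {"dx":0.022,"dy":-0.033,"turn":0.018}
    - {"dx":0.022,"dy":-0.033,"turn":0.018}
    - {"dx":0.022,"dy":-0.033,"turn":0.018}
    - {"dx":0.022,"dy":-0.033,"turn":0.018}
    - {"dx":0.022,"dy":-0.033,"turn":0.018}
    - {"dx":0.022,"dy":-0.033,"turn":0.018}
    - {"dx":0.022,"dy":-0.033,"turn":0.018}

```text
validation failed for argument at $.in...
```

Request:
servo_tool:
  increments:
    - {"dx":0.022,"dy":-0.033,"turn":0.018}
    - {"dx":0.022,"dy":-0.033,"turn":0.018}
    - {"dx":0.022,"dy":-0.033,"turn":0.018}
    - {"dx":0.022,"dy":-0.033,"turn":0.018}
    - {"dx":0.022,"dy":-0.033,"turn":0.018}
    - {"dx":0.022,"dy":-0.033,"turn":0.018}
    - {"dx":0.022,"dy":-0.033,"turn":0.018}
    - {"dx":0.022,"dy":-0.033,"turn":0.018}

```text
validation failed for argument at $.in...
```

```bash
python3 -c "
from h import *
st()"
```

```text
0.1 tcp [180.1 545.6 208.8] yaw(close axis from y) -0.319 F [-0.4  0.  -0.8] w 0.996 ff 0.0 j6 -0.02
```

Request:
servo_tool:
  increments:
    - {"dx":0.022,"dy":-0.033,"dz":0.0,"turn":0.018,"claw":0.045}
    - {"dx":0.022,"dy":-0.033,"dz":0.0,"turn":0.018,"claw":0.045}
  newtons: 60

```text
t: 0.27
ee_pos: [223.9, 480.0, 208.6]
orientation: [-0.0, 0.139, 0.99, -0.001]
contact_force: [1.1, -0.2, -0.1]
width: 0.745
finger_force: 0.0
```

Request:
servo_tool:
  increments:
    - {"dx":0.0224,"dy":-0.0331,"dz":0.0,"turn":0.0175,"claw":0.045}
    - {"dx":0.0224,"dy":-0.0331,"dz":0.0,"turn":0.0175,"claw":0.045}
    - {"dx":0.0224,"dy":-0.0331,"dz":0.0,"turn":0.0175,"claw":0.045}
    - {"dx":0.0224,"dy":-0.0331,"dz":0.0,"turn":0.0175,"claw":0.045}
    - {"dx":0.0224,"dy":-0.0331,"dz":0.0,"turn":0.0175,"claw":0.045}
    - {"dx":0.0224,"dy":-0.0331,"dz":0.0,"turn":0.0175,"claw":0.045}
    - {"dx":0.0224,"dy":-0.0331,"dz":0.0,"turn":0.0175,"claw":0.045}
    - {"dx":0.0224,"dy":-0.0331,"dz":0.0,"turn":0.0175,"claw":0.045}

```text
t: 0.93
ee_pos: [403.8, 213.4, 209.4]
orientation: [-0.0, 0.071, 0.997, -0.0]
contact_force: [0.4, -0.4, -0.1]
width: 0.528
finger_force: 0.0
```

Request:
servo_tool:
  increments:
    - {"dx":0.0224,"dy":-0.0331,"dz":0.0,"turn":0.0175,"claw":0.045}
    - {"dx":0.0224,"dy":-0.0331,"dz":0.0,"turn":0.0175,"claw":0.045}
    - {"dx":0.0224,"dy":-0.0331,"dz":0.0,"turn":0.0175,"claw":0.045}
    - {"dx":0.0224,"dy":-0.0331,"dz":0.0,"turn":0.0175,"claw":0.045}
    - {"dx":0.0224,"dy":-0.0331,"dz":0.0,"turn":0.0175,"claw":0.045}
    - {"dx":0.0224,"dy":-0.0331,"dz":0.0,"turn":0.0175,"claw":0.045}
    - {"dx":0.0224,"dy":-0.0331,"dz":0.0,"turn":0.0175,"claw":0.045}
    - {"dx":0.0224,"dy":-0.0331,"dz":0.0,"turn":0.0175,"claw":0.045}

```text
t: 1.6
ee_pos: [583.1, -51.5, 209.1]
orientation: [-0.0, 0.001, 1.0, 0.0]
contact_force: [0.6, 0.8, 0.3]
width: 0.529
finger_force: 0.0
```

Request:
servo_tool:
  increments:
    - {"dx":0,"dy":0,"dz":0.0,"turn":0,"claw":0.045}
    - {"dx":0,"dy":0,"dz":0.0,"turn":0,"claw":0.045}

```text
t: 1.77
ee_pos: [582.9, -51.2, 208.4]
orientation: [-0.001, 0.003, 1.0, 0.0]
contact_force: [-0.6, 0.2, 0.4]
width: 0.526
finger_force: 0.0
```

```bash
python3 - <<'E'
from h import *
st()
im=grab('side','s1.png'); 
cv2.imwrite('pics/s1c.png',cv2.resize(im[60:260,200:460],None,fx=3,fy=3))
E
```

```text
1.77 tcp [582.9 -51.2 208.4] yaw(close axis from y) -0.006 F [-0.6  0.2  0.4] w 0.526 ff 0.0 j6 -1.67
```

View pics/s1c.png

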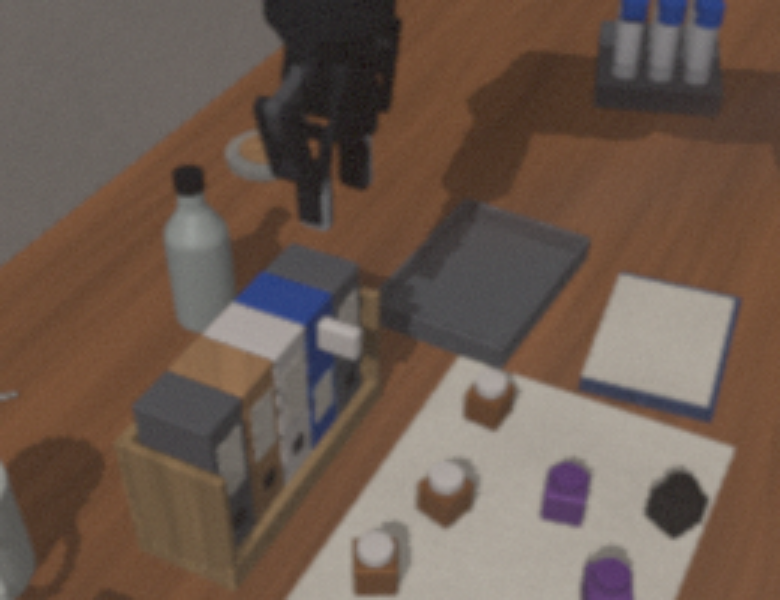

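The side view shows the gripper above the pull at crop (340,338), with the row undisturbed. I descend and pinch.

Request:
servo_tool:
  increments:
    - {"dx":-0.001,"dy":0.0015,"dz":-0.03,"turn":0.003,"claw":0.045}
    - {"dx":-0.001,"dy":0,"dz":-0.03,"turn":0.003,"claw":0.045}
    - {"dx":0,"dy":0,"dz":-0.03,"turn":0,"claw":0.045}
    - {"dx":0,"dy":0,"dz":-0.015,"turn":0,"claw":0.045}
    - {"dx":0,"dy":0,"dz":0.0,"turn":0,"claw":0.0}
    - {"dx":0,"dy":0,"dz":0.0,"turn":0,"claw":0.0}
    - {"dx":0,"dy":0,"dz":0.0,"turn":0,"claw":0.0}
    - {"dx":0,"dy":0,"dz":0.0,"turn":0,"claw":0.0}
  newtons: 60

```text
t: 2.48
ee_pos: [581.4, -47.8, 106.2]
orientation: [0.001, -0.002, 1.0, -0.0]
contact_force: [-0.8, -0.5, -0.6]
width: 0.11
finger_force: 58.5
```

Request:
servo_tool:
  increments:
    - {"dx":0,"dy":0,"dz":0.0,"turn":0,"claw":0.0}
    - {"dx":0,"dy":0,"dz":0.0,"turn":0,"claw":0.0}

```text
t: 2.65
ee_pos: [581.0, -48.1, 105.8]
orientation: [0.001, -0.002, 1.0, -0.0]
contact_force: [-1.5, -0.1, 2.5]
width: 0.11
finger_force: 59.0
```

Request:
servo_tool:
  increments:
    - {"dx":-0.0049,"dy":0,"dz":-0.001,"turn":0,"claw":0.0}
    - {"dx":-0.0049,"dy":0,"dz":-0.001,"turn":0,"claw":0.0}
    - {"dx":-0.0048,"dy":0,"dz":-0.0014,"turn":0,"claw":0.0}
    - {"dx":-0.0048,"dy":0,"dz":-0.0014,"turn":0,"claw":0.0}
    - {"dx":-0.0046,"dy":0,"dz":-0.0018,"turn":0,"claw":0.0}
    - {"dx":-0.0046,"dy":0,"dz":-0.0018,"turn":0,"claw":0.0}
    - {"dx":-0.0045,"dy":0,"dz":-0.0022,"turn":0,"claw":0.0}
    - {"dx":-0.0045,"dy":0,"dz":-0.0022,"turn":0,"claw":0.0}

```text
t: 3.32
ee_pos: [543.4, -48.3, 94.0]
orientation: [0.002, -0.002, 1.0, -0.0]
contact_force: [-3.7, -0.1, 12.3]
width: 0.111
finger_force: 58.8
```

```bash
python3 - <<'E'
from h import *
st()
a=grab('side','s2.png')[80:280,220:420]; b=grab('top','t2.png')[140:290,250:400]
cv2.imwrite('pics/c2.png',np.hstack([cv2.resize(a,(400,400)),cv2.resize(b,(400,400))]))
E
```

```text
3.32 tcp [543.4 -48.3  94. ] yaw(close axis from y) 0.003 F [-3.7 -0.1 12.3] w 0.111 ff 58.8 j6 -1.68
```

View pics/c2.png

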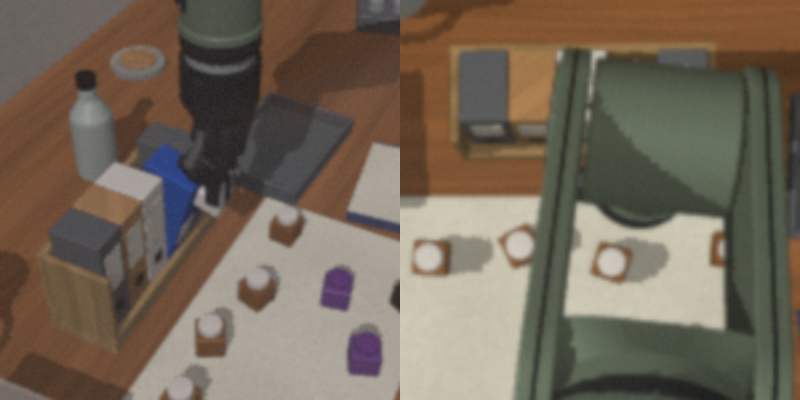

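Request:
servo_tool:
  increments:
    - {"dx":-0.005,"dy":0,"dz":0.0,"turn":0,"claw":0.0}
    - {"dx":-0.005,"dy":0,"dz":0.0,"turn":0,"claw":0.0}
    - {"dx":-0.005,"dy":0,"dz":0.001,"turn":0,"claw":0.0}
    - {"dx":-0.005,"dy":0,"dz":0.004,"turn":0,"claw":0.0}
    - {"dx":-0.004,"dy":0,"dz":0.008,"turn":0,"claw":0.0}
    - {"dx":-0.004,"dy":0,"dz":0.008,"turn":0,"claw":0.0}
    - {"dx":-0.004,"dy":0,"dz":0.008,"turn":0,"claw":0.0}
    - {"dx":-0.004,"dy":0,"dz":0.008,"turn":0,"claw":0.0}
  newtons: 80

```text
t: 4.08
ee_pos: [505.3, -47.7, 128.9]
orientation: [-0.001, -0.002, 1.0, 0.0]
contact_force: [-0.3, 0.5, -3.0]
width: 0.093
finger_force: 77.4
```

Request:
servo_tool:
  increments:
    - {"dx":-0.005,"dy":0,"dz":0.01,"turn":0,"claw":0.0}
    - {"dx":-0.005,"dy":0,"dz":0.01,"turn":0,"claw":0.0}
    - {"dx":-0.005,"dy":0,"dz":0.01,"turn":0,"claw":0.0}
    - {"dx":-0.005,"dy":0,"dz":0.01,"turn":0,"claw":0.0}

```text
t: 4.42
ee_pos: [486.4, -48.0, 169.9]
orientation: [0.0, -0.002, 1.0, 0.0]
contact_force: [-0.4, 0.1, -3.7]
width: 0.094
finger_force: 77.4
```

```bash
python3 - <<'E'
from h import *
st()
a=grab('side','s3.png')[60:280,200:420]; b=grab('top','t3.png')[140:290,250:400]
cv2.imwrite('pics/c3.png',np.hstack([cv2.resize(a,(400,400)),cv2.resize(b,(400,400))]))
E
```

```text
4.42 tcp [486.4 -48.  169.9] yaw(close axis from y) 0.003 F [-0.4  0.1 -3.7] w 0.094 ff 77.4 j6 -1.70
```

View pics/c3.png

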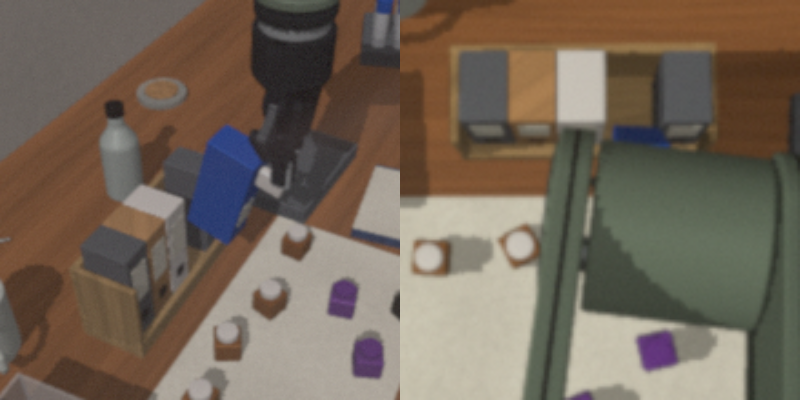

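Request:
servo_tool:
  increments:
    - {"dx":-0.005,"dy":-0.02,"dz":0.0,"turn":-0.006,"claw":0.0}
    - {"dx":0,"dy":-0.031,"dz":0.0,"turn":-0.007,"claw":0.0}
    - {"dx":0,"dy":-0.036,"dz":0.0,"turn":-0.007,"claw":0.0}
    - {"dx":0,"dy":-0.036,"dz":0.0,"turn":-0.007,"claw":0.0}
    - {"dx":0,"dy":-0.036,"dz":0.0,"turn":-0.007,"claw":0.0}
    - {"dx":0,"dy":-0.036,"dz":0.0,"turn":-0.007,"claw":0.0}
    - {"dx":0,"dy":-0.031,"dz":0,"turn":-0.007,"claw":0.0}
    - {"dx":0,"dy":-0.02,"dz":0,"turn":-0.006,"claw":0.0}

```text
t: 5.18
ee_pos: [482.2, -297.9, 169.1]
orientation: [0.001, 0.027, 1.0, -0.001]
contact_force: [0.0, 0.4, 1.3]
width: 0.002
finger_force: 0.0
```

Request:
servo_tool:
  increments:
    - {"dx":0,"dy":0,"dz":-0.015,"turn":0,"claw":0.0}
    - {"dx":0,"dy":0,"dz":-0.02,"turn":0,"claw":0.0}
    - {"dx":0,"dy":0,"dz":-0.02,"turn":0,"claw":0.0}
    - {"dx":0,"dy":0,"dz":-0.01,"turn":0,"claw":0.0}
    - {"dx":0,"dy":0,"dz":-0.005,"turn":0,"claw":0.0}
    - {"dx":0,"dy":0,"dz":0,"turn":0,"claw":0.0}

```text
t: 5.68
ee_pos: [481.8, -294.0, 98.1]
orientation: [-0.001, 0.025, 1.0, 0.0]
contact_force: [0.1, 0.2, -0.5]
width: 0.001
finger_force: 0.0
```

```bash
python3 - <<'E'
from h import *
st()
a=grab('side','s4.png')[60:280,230:450]; b=grab('top','t4.png')[140:300,250:490]
cv2.imwrite('pics/c4.png',np.hstack([cv2.resize(a,(400,400)),cv2.resize(b,(400,400))]))
E
```

```text
5.68 tcp [ 481.8 -294.    98.1] yaw(close axis from y) -0.051 F [ 0.1  0.2 -0.5] w 0.001 ff 0.0 j6 -2.09
```

View pics/c4.png

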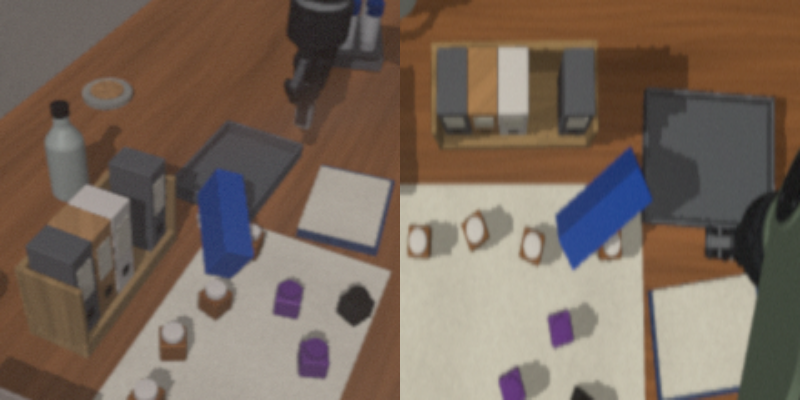

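The case slipped out of the grip and is lying between the rack and the tray, next to jar 4. I retreat upward and look closely.

Request:
servo_tool:
  increments:
    - {"dx":-0.02,"dy":-0.02,"dz":0.03,"turn":0,"claw":0.045}
    - {"dx":-0.02,"dy":-0.02,"dz":0.03,"turn":0,"claw":0.045}
    - {"dx":-0.02,"dy":-0.02,"dz":0.03,"turn":0,"claw":0.045}
    - {"dx":-0.02,"dy":-0.02,"dz":0.01,"turn":0,"claw":0.045}

```text
t: 6.12
ee_pos: [403.4, -376.7, 205.0]
orientation: [0.004, 0.025, 1.0, -0.004]
contact_force: [-0.3, -0.0, 0.4]
width: 0.525
finger_force: 0.0
```

```bash
python3 - <<'E'
from h import *
st()
a=grab('side','s5.png')[120:240,300:420]; b=grab('top','t5.png')[190:270,330:410]
cv2.imwrite('pics/c5.png',np.hstack([cv2.resize(a,(400,400),interpolation=2),cv2.resize(b,(400,400),interpolation=2)]))
E
```

```text
6.12 tcp [ 403.4 -376.7  205. ] yaw(close axis from y) -0.050 F [-0.3 -0.   0.4] w 0.525 ff 0.0 j6 -2.29
```

View pics/c5.png

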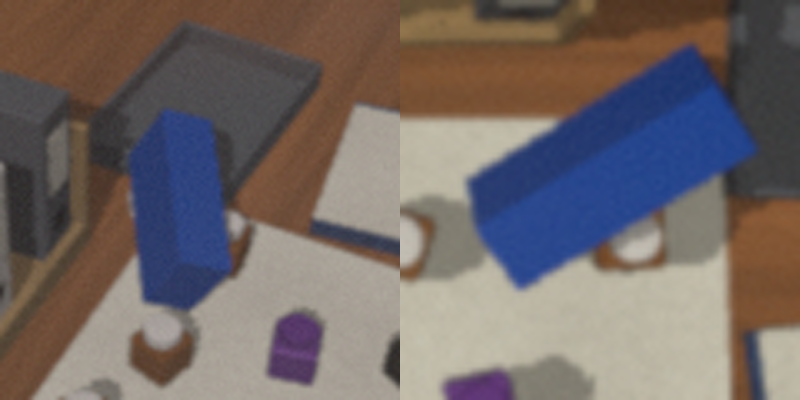

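The case lies with its back up, rolled, near jar 4, with the pull on its hidden lower +x side. The white bit at side crop (133,205) looks like the pull. I triangulate its corners from the silhouettes.

```bash
python3 - <<'E'
from h import *
for n,f,bx in(('top','t5.png',(335,190,410,255)),('side','s5.png',(320,140,385,225))):
    im=cv2.imread('pics/'+f); h=cv2.cvtColor(im,cv2.COLOR_BGR2HSV); m=cv2.inRange(h,(105,120,40),(128,255,255))
    s=np.zeros_like(m); x0,y0,x1,y1=bx; s[y0:y1,x0:x1]=m[y0:y1,x0:x1]
    c=max(cv2.findContours(s,0,1)[0],key=cv2.contourArea)
    print(n,cv2.contourArea(c))
    for e in (2,3,4): print(e,cv2.approxPolyDP(cv2.convexHull(c),e,True)[:,0].tolist())
    K=h[:,:,2]; vals=K[s>0].astype(np.float32); _,lab,cen=cv2.kmeans(vals,3,None,(3,50,.1),5,0); print('V',cen.ravel())
    for k in range(3):
        q=np.zeros_like(s); q[s>0]=(lab.ravel()==k)*255; q=cv2.medianBlur(q,3)
        cs=max(cv2.findContours(q,0,1)[0],key=cv2.contourArea); print(' face V',cen[k],cv2.contourArea(cs),cv2.approxPolyDP(cv2.convexHull(cs),2.5,True)[:,0].tolist())
a=cv2.imread('pics/s5.png')[145:225,322:392]; b=cv2.imread('pics/t5.png')[190:260,335:410]
cv2.imwrite('pics/c6.png',np.hstack([cv2.resize(a,(385,440),interpolation=2),cv2.resize(b,(415,440),interpolation=2)]))
for z in(5,15,30): print(z,onz('side',340,181.5,z))
E
```

```text
top 1247.0
2 [[388, 200], [400, 220], [353, 246], [346, 236], [344, 227]]
3 [[388, 200], [400, 220], [353, 246], [344, 227]]
4 [[388, 200], [400, 220], [353, 246], [344, 227]]
V [111.64853 125.87671 141.13268]
 face V [111.64853] 372.0 [[392, 205], [345, 232], [347, 224], [386, 200]]Traceback (most recent call last):
  File "<stdin>", line 11, in <module>
ValueError: max() iterable argument is empty
```

```bash
python3 - <<'E'
from h import *
n,f,bx='side','s5.png',(320,140,385,225)
im=cv2.imread('pics/'+f); h=cv2.cvtColor(im,cv2.COLOR_BGR2HSV); m=cv2.inRange(h,(105,120,40),(128,255,255))
s=np.zeros_like(m); x0,y0,x1,y1=bx; s[y0:y1,x0:x1]=m[y0:y1,x0:x1]
c=max(cv2.findContours(s,0,1)[0],key=cv2.contourArea)
for e in (1.5,2,3): print(e,cv2.approxPolyDP(cv2.convexHull(c),e,True)[:,0].tolist())
a=im[145:225,322:392]; b=cv2.imread('pics/t5.png')[190:260,335:410]
a,b=[cv2.convertScaleAbs(x,alpha=1.5) for x in(a,b)]
cv2.imwrite('pics/c6.png',np.hstack([cv2.resize(a,(385,440),interpolation=2),cv2.resize(b,(415,387),interpolation=2)[:,:] if 0 else cv2.resize(b,(415,440),interpolation=2)]))
for z in(5,15,30): print(z,onz('side',340,181.5,z))
E
```

```text
1.5 [[349, 153], [362, 156], [366, 177], [368, 200], [355, 211], [344, 209], [339, 166]]
2 [[349, 153], [362, 156], [368, 200], [355, 211], [344, 209], [339, 166]]
3 [[349, 153], [362, 156], [368, 200], [355, 211], [344, 209], [339, 170]]
5 [ 571.8 -166.8    5. ]
15 [ 567.1 -156.6   15. ]
30 [ 560.1 -141.3   30. ]
```

View pics/c6.png

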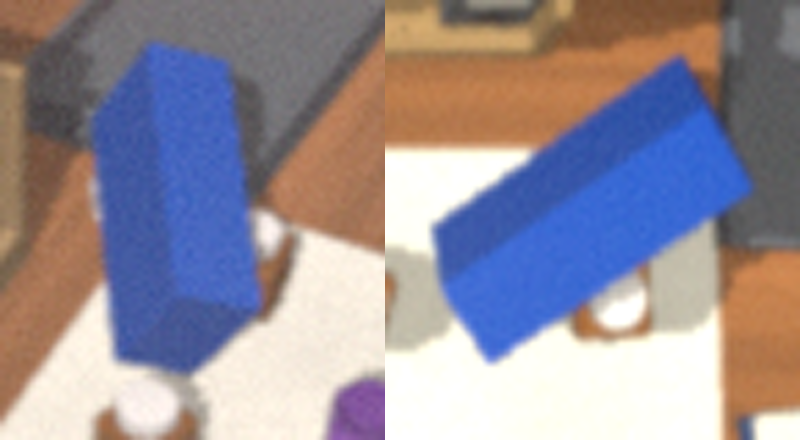

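```bash
cat >> h.py <<'E'
def tri(pt,ps):
    o1,d1=ray('top',*pt);o2,d2=ray('side',*ps); d1/=np.linalg.norm(d1);d2/=np.linalg.norm(d2)
    t=np.linalg.lstsq(np.array([d1,-d2]).T,o2-o1,rcond=None)[0]
    p,q=o1+d1*t[0],o2+d2*t[1]; return ((p+q)/2).round(1),np.linalg.norm(p-q).round(1)
E
python3 - <<'E'
from h import *
D={'RF':((392.5,206.7),(349.3,152.6)),'RN':((345.5,235),(355.1,199)),'BF':((401.4,219.7),(363.5,156)),'BN':((354.2,247.5),(369,200.5)),'LF':((388.9,199.1),(339.3,165.9)),'LN':((343.7,226.3),(342.9,210))}
P={}
for k,v in D.items(): P[k],e=tri(*v); print(k,P[k],e)
for a,b in('RF RN','BF BN','LF LN','RF BF','RN BN','RF LF','RN LN'and'RN LN') if 0 else [x.split() for x in('RF RN','BF BN','LF LN','RF BF','RN BN','RF LF','RN LN')]: print(a,b,np.linalg.norm(P[a]-P[b]).round(1))
E
```

```text
RF [ 556.1 -177.4   95.9] 2.0
RN [492.7 -73.   60.1] 3.7
BF [ 527.8 -200.1   80.1] 1.9
BN [465.2 -93.4  49.9] 0.4
LF [ 581.  -178.9   44.3] 0.2
LN [517.8 -71.4  13.7] 0.6
RF RN 127.3
BF BN 127.3
LF LN 128.4
RF BF 39.6
RN BN 35.7
RF LF 57.3
RN LN 52.8
```

Triangulated edges come out at about 127, 57 and 40 mm, which matches the case. The top end is the high one near the tray, the pull tip is on the desk near (570,-173), and the case rests on the tray wall and jar 4. I regrasp across its 40 mm width near the top end.

Request:
servo_tool:
  increments:
    - {"dx":0.017,"dy":0.0262,"dz":0,"turn":-0.122,"claw":0.085}
    - {"dx":0.017,"dy":0.0262,"dz":0,"turn":-0.122,"claw":0.085}
    - {"dx":0.017,"dy":0.0262,"dz":0,"turn":-0.122,"claw":0.085}
    - {"dx":0.017,"dy":0.0262,"dz":0,"turn":-0.122,"claw":0.085}
    - {"dx":0.017,"dy":0.0262,"dz":0,"turn":-0.122,"claw":0.085}
    - {"dx":0.017,"dy":0.0262,"dz":0,"turn":-0.122,"claw":0.085}
    - {"dx":0.017,"dy":0.0262,"dz":0,"turn":-0.122,"claw":0.085}
    - {"dx":0.017,"dy":0.0262,"dz":0,"turn":-0.12,"claw":0.085}

```text
t: 6.88
ee_pos: [539.1, -162.3, 199.3]
orientation: [0.001, 0.493, 0.87, 0.0]
contact_force: [0.5, -0.5, 0.0]
width: 0.998
finger_force: 0.0
```

Request:
servo_tool:
  increments:
    - {"dx":0,"dy":0,"dz":-0.03,"turn":0,"claw":0.085}
    - {"dx":0,"dy":0,"dz":-0.03,"turn":0,"claw":0.085}

```text
t: 7.05
ee_pos: [541.0, -162.5, 140.2]
orientation: [0.003, 0.489, 0.872, 0.001]
contact_force: [-0.2, -0.2, -1.7]
width: 0.995
finger_force: 0.0
```

```bash
python3 - <<'E'
from h import *
st()
E
```

```text
7.05 tcp [ 541.  -162.5  140.2] yaw(close axis from y) -1.021 F [-0.2 -0.2 -1.7] w 0.995 ff 0.0 j6 -0.86
```

Request:
servo_tool:
  increments:
    - {"dx":0,"dy":-0.005,"dz":-0.025,"turn":0,"claw":0.085}
    - {"dx":0,"dy":0,"dz":-0.025,"turn":0,"claw":0.085}
    - {"dx":0,"dy":0,"dz":-0.025,"turn":0,"claw":0.085}
    - {"dx":0,"dy":0,"dz":-0.02,"turn":0,"claw":0.085}
    - {"dx":0,"dy":0,"dz":0,"turn":0,"claw":0.06}
    - {"dx":0,"dy":0,"dz":0,"turn":0,"claw":0.05}
    - {"dx":0,"dy":0,"dz":0,"turn":0,"claw":0.03}
    - {"dx":0,"dy":0,"dz":0,"turn":0,"claw":0.03}
  newtons: 50

```text
t: 7.72
ee_pos: [539.4, -169.8, 45.7]
orientation: [0.002, 0.49, 0.872, 0.0]
contact_force: [-1.5, 0.1, 1.2]
width: 0.517
finger_force: 47.1
```

Request:
servo_tool:
  increments:
    - {"dx":0,"dy":0,"dz":0,"turn":0,"claw":0.02}
    - {"dx":0,"dy":0,"dz":0,"turn":0,"claw":0.02}
    - {"dx":0,"dy":0,"dz":0,"turn":0,"claw":0.02}

```text
t: 7.97
ee_pos: [539.4, -170.0, 45.4]
orientation: [0.002, 0.49, 0.872, 0.0]
contact_force: [-0.2, -1.0, 6.1]
width: 0.519
finger_force: 48.7
```

```bash
python3 - <<'E'
from h import *
st()
a=grab('side','s7.png')[90:250,270:430]; b=grab('top','t7.png')[150:310,290:450]
cv2.imwrite('pics/c7.png',np.hstack([cv2.resize(a,(400,400),interpolation=2),cv2.resize(b,(400,400),interpolation=2)]))
E
```

```text
7.97 tcp [ 539.4 -170.    45.4] yaw(close axis from y) -1.025 F [-0.2 -1.   6.1] w 0.519 ff 48.7 j6 -0.87
```

View pics/c7.png

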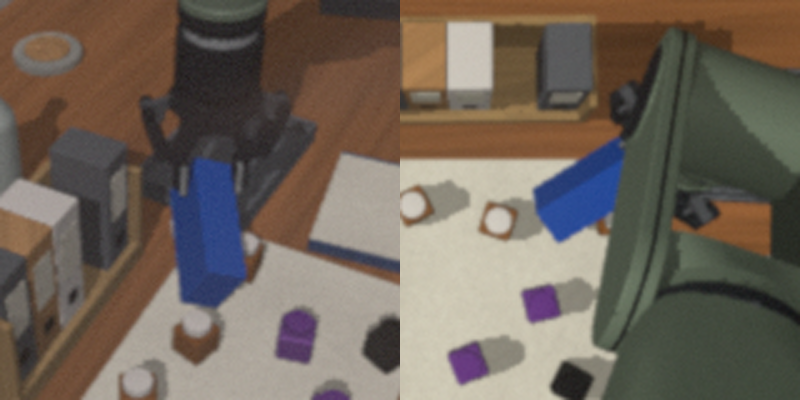

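Request:
servo_tool:
  increments:
    - {"dx":0,"dy":0,"dz":0.01,"turn":0,"claw":0.02}
    - {"dx":0,"dy":0,"dz":0.015,"turn":0,"claw":0.02}
    - {"dx":0,"dy":0,"dz":0.02,"turn":0,"claw":0.02}
    - {"dx":0,"dy":0,"dz":0.02,"turn":0,"claw":0.02}
    - {"dx":0,"dy":0,"dz":0.02,"turn":0,"claw":0.02}
    - {"dx":0,"dy":0,"dz":0.02,"turn":0,"claw":0.02}
    - {"dx":0,"dy":0,"dz":0.01,"turn":0,"claw":0.02}
    - {"dx":0,"dy":0,"dz":0.005,"turn":0,"claw":0.02}
  newtons: 60

```text
t: 8.73
ee_pos: [538.4, -169.6, 165.4]
orientation: [0.001, 0.49, 0.872, 0.0]
contact_force: [0.4, 0.1, -2.4]
width: 0.497
finger_force: 57.4
```

```bash
python3 - <<'E'
from h import *
st()
a=grab('side','s8.png')[60:240,270:450]; b=grab('top','t8.png')[150:310,290:450]
cv2.imwrite('pics/c8.png',np.hstack([cv2.resize(a,(400,400),interpolation=2),cv2.resize(b,(400,400),interpolation=2)]))
E
```

```text
8.73 tcp [ 538.4 -169.6  165.4] yaw(close axis from y) -1.025 F [ 0.4  0.1 -2.4] w 0.497 ff 57.4 j6 -0.87
```

View pics/c8.png

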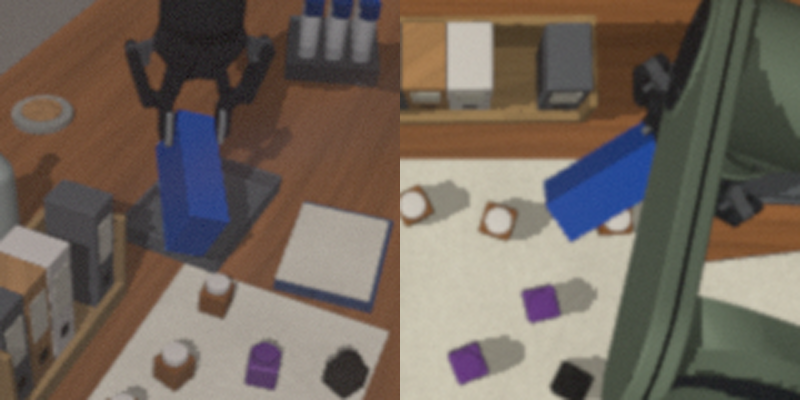

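```bash
python3 - <<'E'
from h import *
print(tri((359.2,246),(372.7,159.5)), tri((348,226),(344.3,170)))
for n,f,bx in(('top','t8.png',(335,190,400,255)),('side','s8.png',(335,105,380,180))):
    im=cv2.imread('pics/'+f); h=cv2.cvtColor(im,cv2.COLOR_BGR2HSV); m=cv2.inRange(h,(105,120,40),(128,255,255))
    s=np.zeros_like(m); x0,y0,x1,y1=bx; s[y0:y1,x0:x1]=m[y0:y1,x0:x1]
    c=max(cv2.findContours(s,0,1)[0],key=cv2.contourArea)
    print(n,cv2.approxPolyDP(cv2.convexHull(c),2,True)[:,0].tolist())
E
```

```text
(array([467.5, -92.7, 166.6]), np.float64(0.6)) (array([514.7, -70.8, 136.5]), np.float64(8.1))
top [[387, 199], [391, 203], [387, 228], [358, 245], [349, 233], [349, 222]]
side [[350, 110], [366, 113], [372, 159], [360, 174], [346, 172], [341, 126]]
```

```bash
python3 - <<'E'
from h import *
B,e=tri((358.5,245.5),(372.3,159)); print(B,e)
for name,w,d in(('aligned',np.array([-.855,-.52,0]),np.array([.143,-.236,-.961])),('rolled',np.array([-.7,-.55,-.4]),np.array([.43,-.02,-.9]))):
    for k,p in(('H',B+60*d),('L',B-40*w+60*d),('R',B-40*w),('RF',B-40*w+130*np.cross(d,w)*np.sign(np.cross(d,w)[0]))): print(name,k,p.round(0),proj('side',p),proj('top',p))
E
```

```text
[468.2 -91.1 168.7] 1.2
aligned H [ 477. -105.  111.] [368.4 175.3] [362.2 242.1]
aligned L [511. -84. 111.] [350.  176.1] [352.6 226.7]
aligned R [502. -70. 169.] [352.3 159.8] [348.3 229.2]
aligned RF [ 567. -177.  205.] [346.4 111.5] [402.8 195.7]
rolled H [494. -92. 115.] [358.8 175.1] [356.4 234.3]
rolled L [522. -70. 131.] [342.9 171.4] [346.8 221.1]
rolled R [496. -69. 185.] [355.3 154.7] [348.4 231.8]
rolled RF [ 560. -173.  217.] [349.2 108. ] [402.4 198.8]
```

Request:
servo_tool:
  increments:
    - {"dx":0.0053,"dy":-0.0202,"dz":0,"turn":-0.074,"claw":0.02}
    - {"dx":0.0053,"dy":-0.0202,"dz":0,"turn":-0.074,"claw":0.02}
    - {"dx":0.0053,"dy":-0.0202,"dz":0,"turn":-0.074,"claw":0.02}
    - {"dx":0.0053,"dy":-0.0202,"dz":0,"turn":-0.074,"claw":0.02}
    - {"dx":0.0053,"dy":-0.0202,"dz":0,"turn":-0.074,"claw":0.02}
    - {"dx":0.0053,"dy":-0.0202,"dz":0,"turn":-0.074,"claw":0.02}
    - {"dx":0.0053,"dy":-0.0202,"dz":0,"turn":-0.074,"claw":0.02}
    - {"dx":0.0053,"dy":-0.0202,"dz":0,"turn":-0.074,"claw":0.02}

```text
t: 9.5
ee_pos: [579.6, -331.5, 161.4]
orientation: [-0.002, 0.724, 0.689, -0.001]
contact_force: [0.9, -0.4, -2.7]
width: 0.495
finger_force: 57.5
```

Request:
servo_tool:
  increments:
    - {"dx":0,"dy":0,"dz":-0.02,"turn":0,"claw":0.02}
    - {"dx":0,"dy":0,"dz":-0.02,"turn":0,"claw":0.02}
    - {"dx":0,"dy":0,"dz":-0.02,"turn":0,"claw":0.02}
    - {"dx":0,"dy":0,"dz":-0.015,"turn":0,"claw":0.02}
    - {"dx":0,"dy":0,"dz":-0.01,"turn":0,"claw":0.02}
    - {"dx":0,"dy":0,"dz":-0.01,"turn":0,"claw":0.02}
    - {"dx":0,"dy":0,"dz":0,"turn":0,"claw":0.02}

```text
t: 10.08
ee_pos: [578.9, -330.1, 65.6]
orientation: [-0.003, 0.723, 0.691, -0.001]
contact_force: [-0.7, 0.1, -2.8]
width: 0.497
finger_force: 57.6
```

```bash
python3 - <<'E'
from h import *
st()
for n,bx in(('top',(370,170,500,260)),('side',(320,80,420,220))):
    im=grab(n,n+'9.png'); h=cv2.cvtColor(im,cv2.COLOR_BGR2HSV); m=cv2.inRange(h,(105,120,40),(128,255,255))
    s=np.zeros_like(m); x0,y0,x1,y1=bx; s[y0:y1,x0:x1]=m[y0:y1,x0:x1]
    c=max(cv2.findContours(s,0,1)[0],key=cv2.contourArea)
    print(n,cv2.approxPolyDP(cv2.convexHull(c),2,True)[:,0].tolist())
E
```

```text
10.08 tcp [ 578.9 -330.1   65.6] yaw(close axis from y) 1.525 F [-0.7  0.1 -2.8] w 0.497 ff 57.6 j6 -0.49
top [[410, 189], [413, 185], [461, 187], [465, 197], [461, 204], [454, 206], [411, 205]]
side [[369, 112], [369, 126], [349, 159], [338, 154], [341, 142], [363, 109]]
```

Request:
servo_tool:
  increments:
    - {"dx":0,"dy":0,"dz":-0.004,"turn":0,"claw":0.02}
    - {"dx":0,"dy":0,"dz":-0.003,"turn":0,"claw":0.02}
    - {"dx":0,"dy":0,"dz":-0.002,"turn":0,"claw":0.02}
    - {"dx":0,"dy":0,"dz":0,"turn":0,"claw":0.02}

```text
t: 10.52
ee_pos: [580.3, -330.9, 59.6]
orientation: [-0.0, 0.723, 0.691, -0.0]
contact_force: [-0.0, 0.5, -2.2]
width: 0.496
finger_force: 57.6
```

Request:
servo_tool:
  increments:
    - {"dx":0,"dy":0,"dz":-0.002,"turn":0,"claw":0.02}
    - {"dx":0,"dy":0,"dz":-0.001,"turn":0,"claw":0.02}
    - {"dx":0,"dy":0,"dz":0,"turn":0,"claw":0.02}

```text
t: 10.77
ee_pos: [580.3, -331.0, 56.6]
orientation: [-0.0, 0.723, 0.691, 0.0]
contact_force: [0.2, 0.5, -1.6]
width: 0.498
finger_force: 57.6
```

Nearly touching. I lower a little more and open slowly.

Request:
servo_tool:
  increments:
    - {"dx":0,"dy":0,"dz":-0.003,"turn":0,"claw":0.02}
    - {"dx":0,"dy":0,"dz":-0.002,"turn":0,"claw":0.02}
    - {"dx":0,"dy":0,"dz":0,"turn":0,"claw":0.045}
    - {"dx":0,"dy":0,"dz":0,"turn":0,"claw":0.055}
    - {"dx":0,"dy":0,"dz":0,"turn":0,"claw":0.065}
    - {"dx":0,"dy":0,"dz":0,"turn":0,"claw":0.075}
    - {"dx":0,"dy":0,"dz":0,"turn":0,"claw":0.085}
    - {"dx":0,"dy":0,"dz":0,"turn":0,"claw":0.085}

```text
t: 11.43
ee_pos: [580.4, -331.0, 51.6]
orientation: [-0.0, 0.723, 0.691, 0.0]
contact_force: [0.5, -0.7, -0.3]
width: 0.997
finger_force: 0.0
```

Request:
servo_tool:
  increments:
    - {"dx":0,"dy":0,"dz":0.02,"turn":0,"claw":0.085}
    - {"dx":0,"dy":0,"dz":0.03,"turn":0,"claw":0.085}
    - {"dx":0,"dy":0,"dz":0.03,"turn":0,"claw":0.085}
    - {"dx":0,"dy":0,"dz":0.03,"turn":0,"claw":0.085}
    - {"dx":0,"dy":0,"dz":0.03,"turn":0,"claw":0.085}

```text
t: 11.85
ee_pos: [580.2, -330.9, 193.1]
orientation: [-0.0, 0.723, 0.691, 0.0]
contact_force: [0.6, -0.6, -0.3]
width: 0.997
finger_force: 0.0
```

Request:
servo_tool:
  increments:
    - {"dx":-0.02,"dy":0.03,"dz":0,"turn":0,"claw":0.085}
    - {"dx":-0.02,"dy":0.035,"dz":0,"turn":0,"claw":0.085}
    - {"dx":-0.02,"dy":0.035,"dz":0,"turn":0,"claw":0.085}
    - {"dx":-0.02,"dy":0.035,"dz":0,"turn":0,"claw":0.085}
    - {"dx":0,"dy":0.04,"dz":0,"turn":0,"claw":0.085}
    - {"dx":0,"dy":0.04,"dz":0,"turn":0,"claw":0.085}
    - {"dx":0,"dy":0.04,"dz":0,"turn":0,"claw":0.085}

```text
t: 12.43
ee_pos: [499.7, -74.5, 192.1]
orientation: [0.0, 0.724, 0.69, 0.0]
contact_force: [0.6, 0.4, 0.4]
width: 1.0
finger_force: 0.0
```

```bash
python3 - <<'E'
from h import *
st()
a=grab('side','s10.png'); b=grab('top','t10.png')
cv2.imwrite('pics/c10.png',np.vstack([cv2.resize(a[90:310,240:460],(560,300)) if 0 else cv2.resize(a[80:240,280:480],(500,300),interpolation=2),cv2.resize(b[150:330,235:485],(500,300),interpolation=2)]))
E
```

```text
12.43 tcp [499.7 -74.5 192.1] yaw(close axis from y) 1.524 F [0.6 0.4 0.4] w 1.000 ff 0.0 j6 -0.12
```

View pics/c10.png

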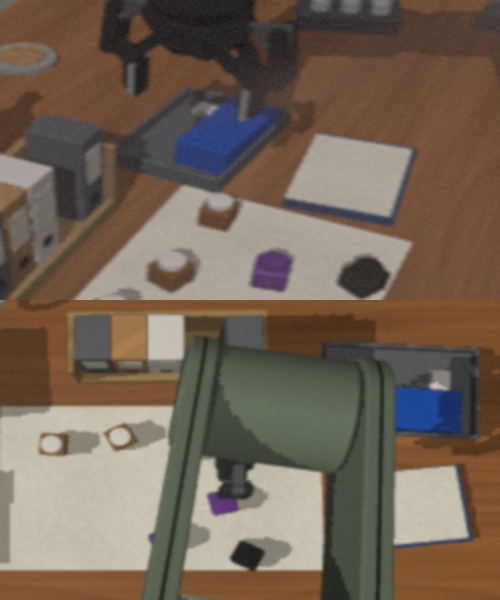

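The case lies flat in the tray on its side, with the pull towards the rack side. The other four cases are still standing. I move the arm away to locate the jars afresh.

Request:
servo_tool:
  increments:
    - {"dx":-0.018,"dy":0.036,"dz":0,"turn":-0.12,"claw":0.085}
    - {"dx":-0.018,"dy":0.036,"dz":0,"turn":-0.12,"claw":0.085}
    - {"dx":-0.018,"dy":0.036,"dz":0,"turn":-0.12,"claw":0.085}
    - {"dx":-0.018,"dy":0.036,"dz":0,"turn":-0.12,"claw":0.085}
    - {"dx":-0.018,"dy":0.036,"dz":0,"turn":-0.12,"claw":0.085}
    - {"dx":-0.018,"dy":0.036,"dz":0,"turn":-0.12,"claw":0.085}
    - {"dx":-0.018,"dy":0.036,"dz":0,"turn":-0.12,"claw":0.085}
    - {"dx":-0.018,"dy":0.036,"dz":0,"turn":-0.12,"claw":0.085}

```text
t: 13.2
ee_pos: [371.7, 184.3, 192.0]
orientation: [0.0, 0.947, 0.323, 0.0]
contact_force: [0.5, 0.3, 0.3]
width: 0.995
finger_force: 0.0
```

Request:
servo_tool:
  increments:
    - {"dx":-0.01,"dy":0.036,"dz":0,"turn":-0.12,"claw":0.07}
    - {"dx":-0.01,"dy":0.036,"dz":0,"turn":-0.12,"claw":0.07}
    - {"dx":-0.01,"dy":0.036,"dz":0,"turn":-0.12,"claw":0.07}
    - {"dx":-0.01,"dy":0.036,"dz":0,"turn":-0.12,"claw":0.07}

```text
t: 13.53
ee_pos: [336.3, 315.5, 192.1]
orientation: [0.0, 0.994, 0.11, 0.0]
contact_force: [0.7, 0.1, -0.0]
width: 0.818
finger_force: 0.0
```

```bash
cat >> h.py <<'E'
def jars(f='tj.png'):
    im=grab('top',f); i=im.astype(int); h=cv2.cvtColor(im,cv2.COLOR_BGR2HSV)
    m=((i[:,:,2]-i[:,:,0]>45)&(i[:,:,2]<190)).astype(np.uint8)*255; s=np.zeros_like(m); s[217:311,238:394]=m[217:311,238:394]
    s=cv2.morphologyEx(s,cv2.MORPH_CLOSE,np.ones((7,7)))
    for c in cv2.findContours(s,0,1)[0]:
        if cv2.contourArea(c)<40: continue
        R=cv2.minAreaRect(c); a=-np.radians(R[2]); a=(a+np.pi/4)%(np.pi/2)-np.pi/4
        print('jar px',np.round(R[0],1),'size',np.round(R[1],1),'yaw %.2f'%a,'xyz',onz('top',*R[0],24))
    g=cv2.inRange(h,(50,120,40),(75,255,255)); c=max(cv2.findContours(g,0,1)[0],key=cv2.contourArea); R=cv2.minAreaRect(c); print('lid',np.round(R,1) if 0 else R,onz('top',*R[0],22))
E
python3 - <<'E'
from h import *
st(); jars()
E
```

```text
13.53 tcp [336.3 315.5 192.1] yaw(close axis from y) 0.220 F [ 0.7  0.1 -0. ] w 0.818 ff 0.0 j6 2.08
jar px [261. 236.] size [12. 12.] yaw 0.00 xyz [493.5 130.9  24. ]
lid ((190.5349578857422, 280.7864074707031), (76.3514404296875, 55.94752883911133), 1.1691393852233887) [386.  299.5  22. ]
```

```bash
sed -i 's/<40: continue/<12: continue/; s/np.ones((7,7))/np.ones((9,9))/' h.py; python3 - <<'E'
from h import *
jars()
im=cv2.imread('pics/tj.png').astype(int)
d=im[:,:,2]-im[:,:,0]
for v in range(226,250,2): print(v,d[v,280:390:2].tolist())
E
```

```text
jar px [375.2 237.1] size [11.4 12.9] yaw 0.10 xyz [ 490.5 -147.1   24. ]
jar px [328.5 238.1] size [12.3 12. ] yaw -0.32 xyz [488.1 -33.5  24. ]
jar px [296.4 235.3] size [ 4.5 12.1] yaw 0.46 xyz [495.1  44.6  24. ]
jar px [261. 236.] size [12. 12.] yaw 0.00 xyz [493.5 130.9  24. ]
lid ((190.5, 281.0), (56.0, 77.0), 90.0) [385.5 299.6  22. ]
226 [27, 25, 24, 24, 24, 28, 33, 40, 45, 55, 19, 17, 14, 16, 17, 18, 17, 18, 20, 24, 23, 24, 24, 26, 24, 24, 25, 25, 25, 23, 26, 25, 25, 25, 25, 25, 25, 24, 24, 25, 25, 24, 24, 24, 24, 24, 25, 25, 23, 23, 24, 22, 24, 23, 24]
228 [22, 24, 24, 26, 38, 40, 18, 16, 16, 25, 31, 18, 17, 17, 19, 18, 17, 18, 16, 23, 25, 24, 23, 24, 25, 25, 24, 23, 23, 24, 25, 25, 25, 24, 25, 25, 24, 25, 25, 25, 24, 25, 25, 24, 23, 23, 25, 23, 24, 24, 27, 24, 24, 22, 23]
230 [19, 19, 22, 31, 70, 24, 16, 17, 16, 16, 42, 20, 16, 18, 17, 16, 18, 18, 16, 22, 24, 23, 29, 28, 25, 22, 20, 17, 18, 18, 18, 21, 24, 24, 23, 24, 24, 26, 25, 25, 25, 24, 23, 24, 25, 26, 27, 26, 24, 29, 32, 23, 20, 16, 17]
232 [18, 17, 20, 26, 52, 20, 16, 17, 17, 16, 38, 37, 18, 18, 16, 16, 17, 18, 17,
[... 1244 characters left out ...]
, 35, 58, 50, 20, 19, 20]
244 [24, 23, 25, 25, 24, 24, 25, 25, 24, 23, 23, 24, 25, 26, 24, 24, 25, 24, 26, 24, 25, 26, 29, 36, 47, 59, 70, 28, 17, 16, 16, 20, 22, 25, 25, 26, 25, 25, 24, 25, 24, 24, 24, 25, 25, 30, 30, 26, 27, 27, 27, 28, 24, 24, 25]
246 [23, 23, 26, 24, 25, 24, 24, 25, 23, 25, 25, 24, 23, 24, 25, 25, 23, 24, 24, 25, 26, 25, 25, 23, 27, 28, 33, 25, 22, 23, 23, 24, 26, 24, 25, 24, 25, 23, 25, 23, 25, 23, 23, 24, 24, 22, 23, 24, 24, 24, 23, 23, 24, 25, 24]
248 [24, 24, 25, 24, 24, 24, 24, 24, 25, 25, 25, 23, 24, 24, 24, 24, 24, 25, 24, 25, 23, 26, 24, 25, 25, 25, 25, 24, 26, 25, 24, 23, 24, 23, 24, 24, 22, 24, 23, 24, 24, 22, 23, 25, 25, 24, 23, 24, 24, 26, 25, 24, 24, 24, 25]
```

Request:
servo_tool:
  increments:
    - {"dx":0.0224,"dy":-0.0267,"dz":0,"turn":-0.0314,"claw":0.06}
    - {"dx":0.0224,"dy":-0.0267,"dz":0,"turn":-0.0314,"claw":0.06}
    - {"dx":0.0224,"dy":-0.0267,"dz":0,"turn":-0.0314,"claw":0.06}
    - {"dx":0.0224,"dy":-0.0267,"dz":0,"turn":-0.0314,"claw":0.06}
    - {"dx":0.0224,"dy":-0.0267,"dz":0,"turn":-0.0314,"claw":0.06}
    - {"dx":0.0224,"dy":-0.0267,"dz":0,"turn":-0.0314,"claw":0.06}
    - {"dx":0.0224,"dy":-0.0267,"dz":0,"turn":-0.0314,"claw":0.06}
    - {"dx":0,"dy":0,"dz":0,"turn":0,"claw":0.06}
  newtons: 50

```text
t: 14.3
ee_pos: [497.0, 122.0, 191.8]
orientation: [0.001, 1.0, 0.0, 0.001]
contact_force: [0.7, -0.7, -0.2]
width: 0.701
finger_force: 0.0
```

Request:
servo_tool:
  increments:
    - {"dx":0,"dy":0,"dz":-0.04,"turn":0,"claw":0.06}
    - {"dx":0,"dy":0,"dz":-0.04,"turn":0,"claw":0.06}
    - {"dx":0,"dy":0,"dz":-0.04,"turn":0,"claw":0.06}
    - {"dx":0,"dy":0,"dz":-0.03,"turn":0,"claw":0.06}
    - {"dx":0,"dy":0,"dz":-0.02,"turn":0,"claw":0.06}
    - {"dx":0,"dy":0,"dz":0,"turn":0,"claw":0.06}

```text
t: 14.8
ee_pos: [489.5, 125.9, 18.0]
orientation: [0.001, 1.0, 0.003, -0.005]
contact_force: [-0.5, -0.3, -0.6]
width: 0.703
finger_force: 0.0
```

Request:
servo_tool:
  increments:
    - {"dx":0.001,"dy":0.001,"dz":-0.008,"turn":0,"claw":0.06}
    - {"dx":0,"dy":0,"dz":0,"turn":0,"claw":0.02}
    - {"dx":0,"dy":0,"dz":0,"turn":0,"claw":0.02}
    - {"dx":0,"dy":0,"dz":0,"turn":0,"claw":0.02}
    - {"dx":0,"dy":0,"dz":0,"turn":0,"claw":0.02}
    - {"dx":0,"dy":0,"dz":0,"turn":0,"claw":0.02}

```text
t: 15.3
ee_pos: [495.4, 128.9, 15.4]
orientation: [-0.0, 1.0, 0.003, 0.002]
contact_force: [0.0, 0.2, 7.0]
width: 0.254
finger_force: 48.8
```

Request:
servo_tool:
  increments:
    - {"dx":0,"dy":0,"dz":0.02,"turn":0,"claw":0.02}
    - {"dx":0,"dy":0,"dz":0.035,"turn":0,"claw":0.02}
    - {"dx":0,"dy":0,"dz":0.035,"turn":0,"claw":0.02}
    - {"dx":0,"dy":0,"dz":0.03,"turn":0,"claw":0.02}

```text
t: 15.63
ee_pos: [494.3, 128.5, 136.2]
orientation: [-0.0, 1.0, 0.003, 0.001]
contact_force: [1.2, -0.2, -1.0]
width: 0.254
finger_force: 48.9
```

```bash
python3 -c "
from h import *
st()"
```

```text
15.63 tcp [494.3 128.5 136.2] yaw(close axis from y) 0.007 F [ 1.2 -0.2 -1. ] w 0.254 ff 48.9 j6 1.80
```

Request:
servo_tool:
  increments:
    - {"dx":0.0174,"dy":0.031,"dz":0,"turn":0.0074,"claw":0.02}
    - {"dx":0.0174,"dy":0.031,"dz":0,"turn":0.0074,"claw":0.02}
    - {"dx":0.0174,"dy":0.031,"dz":0,"turn":0.0074,"claw":0.02}
    - {"dx":0.0174,"dy":0.031,"dz":0,"turn":0.0074,"claw":0.02}
    - {"dx":0.0174,"dy":0.031,"dz":0,"turn":0.0074,"claw":0.02}
    - {"dx":0.0174,"dy":0.031,"dz":0,"turn":0.0074,"claw":0.02}
    - {"dx":0.0174,"dy":0.031,"dz":0,"turn":0.0074,"claw":0.02}
    - {"dx":0,"dy":0,"dz":0,"turn":0,"claw":0.02}

```text
t: 16.3
ee_pos: [618.3, 351.4, 133.0]
orientation: [-0.002, 1.0, 0.031, 0.002]
contact_force: [-0.3, 0.2, -0.5]
width: 0.251
finger_force: 49.0
```

Request:
servo_tool:
  increments:
    - {"dx":0,"dy":0,"dz":-0.03,"turn":0,"claw":0.02}
    - {"dx":0,"dy":0,"dz":-0.03,"turn":0,"claw":0.02}
    - {"dx":0,"dy":0,"dz":-0.02,"turn":0,"claw":0.02}
    - {"dx":0,"dy":0,"dz":-0.02,"turn":0,"claw":0.02}
    - {"dx":0,"dy":0,"dz":-0.01,"turn":0,"claw":0.02}
    - {"dx":0,"dy":0,"dz":0,"turn":0,"claw":0.02}

```text
t: 16.8
ee_pos: [614.2, 344.4, 21.3]
orientation: [0.001, 1.0, 0.029, -0.002]
contact_force: [-0.2, 0.2, -0.6]
width: 0.255
finger_force: 49.1
```

Request:
servo_tool:
  increments:
    - {"dx":0,"dy":0,"dz":-0.001,"turn":0,"claw":0.02}
    - {"dx":0,"dy":0,"dz":0,"turn":0,"claw":0.04}
    - {"dx":0,"dy":0,"dz":0,"turn":0,"claw":0.04}
    - {"dx":0,"dy":0,"dz":0.03,"turn":0,"claw":0.04}
    - {"dx":0,"dy":0,"dz":0.035,"turn":0,"claw":0.04}
    - {"dx":0,"dy":0,"dz":0.035,"turn":0,"claw":0.04}
    - {"dx":0,"dy":0,"dz":0.03,"turn":0,"claw":0.06}

```text
t: 17.38
ee_pos: [616.7, 345.9, 157.0]
orientation: [-0.001, 1.0, 0.029, 0.002]
contact_force: [1.0, 0.4, 0.3]
width: 0.591
finger_force: 0.0
```

Request:
servo_tool:
  increments:
    - {"dx":-0.014,"dy":-0.037,"dz":0,"turn":0.05,"claw":0.06}
    - {"dx":-0.014,"dy":-0.037,"dz":0,"turn":0.05,"claw":0.06}
    - {"dx":-0.014,"dy":-0.037,"dz":0,"turn":0.05,"claw":0.06}
    - {"dx":-0.014,"dy":-0.037,"dz":0,"turn":0.05,"claw":0.06}
    - {"dx":-0.014,"dy":-0.037,"dz":0,"turn":0.05,"claw":0.06}
    - {"dx":-0.014,"dy":-0.037,"dz":0,"turn":0.05,"claw":0.06}
    - {"dx":-0.014,"dy":-0.037,"dz":0,"turn":0.05,"claw":0.06}
    - {"dx":-0.014,"dy":-0.037,"dz":0,"turn":0.05,"claw":0.06}

```text
t: 18.05
ee_pos: [503.6, 48.0, 154.5]
orientation: [0.0, 0.974, 0.228, 0.002]
contact_force: [0.2, -0.5, -0.4]
width: 0.699
finger_force: 0.0
```

Request:
servo_tool:
  increments:
    - {"dx":0,"dy":0,"dz":-0.03,"turn":0,"claw":0.06}
    - {"dx":0,"dy":0,"dz":0,"turn":0,"claw":0.06}

```text
t: 18.22
ee_pos: [501.2, 47.6, 121.3]
orientation: [-0.0, 0.974, 0.225, -0.002]
contact_force: [-0.0, 0.5, -0.3]
width: 0.701
finger_force: 0.0
```

```bash
python3 - <<'E'
from h import *
st()
im=grab('side','sj.png').astype(int)
# jars on paper in side view: amber centroid
m=((im[:,:,2]-im[:,:,0]>50)&(im[:,:,2]<190)).astype(np.uint8)*255
for k,X in(('j1old',(493.5,129,15)),('j2',(503,48,15)),('j3',(488,-33.5,15)),('j4',(490.5,-146,15))):
    u,v=proj('side',X).astype(int); w=m[v-14:v+14,u-14:u+14]; c=np.argwhere(w); print(k,(u,v),len(c),(c.mean(0)[::-1]-14).round(1) if len(c) else '')
E
```

```text
18.22 tcp [501.2  47.6 121.3] yaw(close axis from y) 0.454 F [-0.   0.5 -0.3] w 0.701 ff 0.0 j6 1.19
j1old (np.int64(310), np.int64(279)) 0 
j2 (np.int64(324), np.int64(248)) 36 [0.2 1.4]
j3 (np.int64(347), np.int64(224)) 25 [-0.3  0.3]
j4 (np.int64(366), np.int64(193)) 80 [ 6.1 -7.7]
```

Request:
servo_tool:
  increments:
    - {"dx":0.001,"dy":0,"dz":-0.035,"turn":0,"claw":0.06}
    - {"dx":0,"dy":0,"dz":-0.03,"turn":0,"claw":0.06}
    - {"dx":0,"dy":0,"dz":-0.025,"turn":0,"claw":0.06}
    - {"dx":0,"dy":0,"dz":-0.015,"turn":0,"claw":0.06}
    - {"dx":0,"dy":0,"dz":-0.003,"turn":0,"claw":0.06}
    - {"dx":0,"dy":0,"dz":0,"turn":0,"claw":0.02}
    - {"dx":0,"dy":0,"dz":0,"turn":0,"claw":0.02}
    - {"dx":0,"dy":0,"dz":0,"turn":0,"claw":0.02}

```text
t: 18.93
ee_pos: [506.7, 50.1, 16.5]
orientation: [0.0, 0.974, 0.227, 0.002]
contact_force: [0.4, -1.5, 3.3]
width: 0.286
finger_force: 14.1
```

Request:
servo_tool:
  increments:
    - {"dx":0,"dy":0,"dz":0,"turn":0,"claw":0.02}
    - {"dx":0,"dy":0,"dz":0,"turn":0,"claw":0.02}

```text
t: 19.1
ee_pos: [513.4, 49.1, 22.0]
orientation: [0.003, 0.974, 0.228, 0.009]
contact_force: [0.8, -6.7, 32.4]
width: 0.233
finger_force: 14.2
```

Request:
servo_tool:
  increments:
    - {"dx":0,"dy":0,"dz":0.02,"turn":0,"claw":0.02}
    - {"dx":0,"dy":0,"dz":0.035,"turn":0,"claw":0.02}
    - {"dx":0,"dy":0,"dz":0.035,"turn":0,"claw":0.02}
    - {"dx":0,"dy":0,"dz":0.03,"turn":0,"claw":0.02}
    - {"dx":0,"dy":0,"dz":0,"turn":0,"claw":0.02}

```text
t: 19.52
ee_pos: [509.5, 49.9, 142.2]
orientation: [0.001, 0.974, 0.227, 0.007]
contact_force: [0.7, -0.1, 0.3]
width: 0.235
finger_force: 0.0
```

Jar 2 slipped out of the grip. I move aside and look.

Request:
servo_tool:
  increments:
    - {"dx":-0.02,"dy":0.036,"dz":0,"turn":0,"claw":0.07}
    - {"dx":-0.02,"dy":0.036,"dz":0,"turn":0,"claw":0.07}
    - {"dx":-0.02,"dy":0.036,"dz":0,"turn":0,"claw":0.07}
    - {"dx":-0.02,"dy":0.036,"dz":0,"turn":0,"claw":0.07}
    - {"dx":-0.02,"dy":0.036,"dz":0,"turn":0,"claw":0.07}
    - {"dx":-0.02,"dy":0.036,"dz":0,"turn":0,"claw":0.07}
    - {"dx":0,"dy":0,"dz":0,"turn":0,"claw":0.07}

```text
t: 20.1
ee_pos: [382.0, 270.8, 135.6]
orientation: [-0.002, 0.973, 0.23, 0.0]
contact_force: [0.2, 0.2, -0.3]
width: 0.816
finger_force: 0.0
```

```bash
python3 - <<'E'
from h import *
st(); jars('t11.png')
b=cv2.imread('pics/t11.png'); a=grab('side','s11.png')
A=cv2.resize(a[180:340,140:340],(500,400),interpolation=2)  # box + jar2
A2=cv2.resize(a[200:270,295:355],(300,350),interpolation=2)
B=cv2.resize(b[215:255,240:390],(800,200),interpolation=2)
C=np.zeros((600,800,3),np.uint8); C[:400,:500]=A; C[:350,500:800]=A2; C[400:600]=B
cv2.imwrite('pics/c11.png',C)
E
```

```text
20.1 tcp [382.  270.8 135.6] yaw(close axis from y) 0.465 F [ 0.2  0.2 -0.3] w 0.816 ff 0.0 j6 1.69
jar px [375.5 237. ] size [12. 13.] yaw 0.00 xyz [ 490.8 -147.9   24. ]
jar px [328.5 238.1] size [12.3 12. ] yaw -0.32 xyz [488.1 -33.5  24. ]
jar px [296.5 235.3] size [ 4.2 12.1] yaw 0.51 xyz [495.   44.4  24. ]
lid ((191.5, 281.0), (56.0, 75.0), 90.0) [385.5 297.2  22. ]
```

View pics/c11.png

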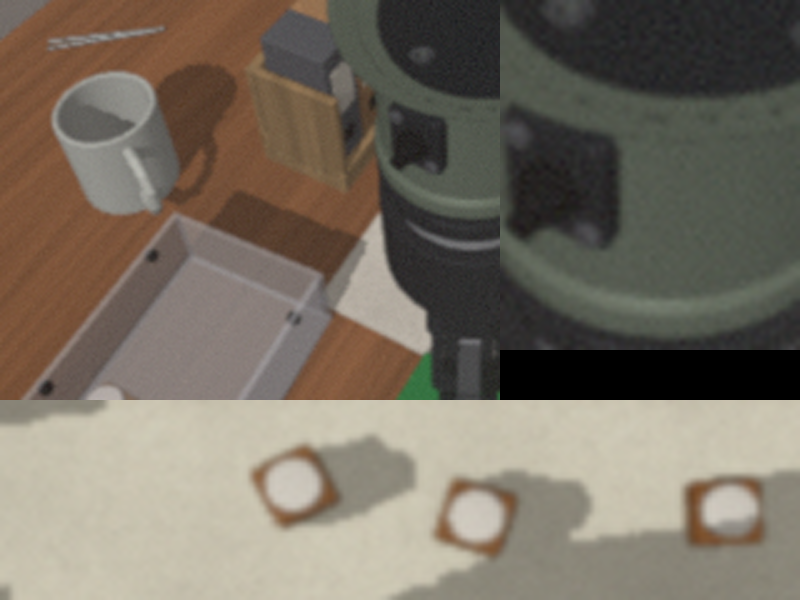

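Jar 2 is still upright at top-view pixel (295,232), jars 3 and 4 are standing, and jar 1 is in the box. The fingertips rode on the jar's shoulder, so I go about 10 mm lower this time.

Request:
servo_tool:
  increments:
    - {"dx":0.0172,"dy":-0.0319,"dz":0,"turn":0,"claw":0.06}
    - {"dx":0.0172,"dy":-0.0319,"dz":0,"turn":0,"claw":0.06}
    - {"dx":0.0172,"dy":-0.0319,"dz":0,"turn":0,"claw":0.06}
    - {"dx":0.0172,"dy":-0.0319,"dz":0,"turn":0,"claw":0.06}
    - {"dx":0.0172,"dy":-0.0319,"dz":0,"turn":0,"claw":0.06}
    - {"dx":0.0172,"dy":-0.0319,"dz":0,"turn":0,"claw":0.06}
    - {"dx":0.0172,"dy":-0.0319,"dz":0,"turn":0,"claw":0.06}
    - {"dx":0,"dy":0,"dz":-0.01,"turn":0,"claw":0.06}

```text
t: 20.87
ee_pos: [510.2, 35.6, 126.7]
orientation: [0.002, 0.975, 0.223, 0.004]
contact_force: [1.0, 0.2, -0.6]
width: 0.705
finger_force: 0.0
```

Request:
servo_tool:
  increments:
    - {"dx":0,"dy":0,"dz":-0.035,"turn":0,"claw":0.06}
    - {"dx":0,"dy":0,"dz":-0.03,"turn":0,"claw":0.06}
    - {"dx":0,"dy":0,"dz":-0.025,"turn":0,"claw":0.06}
    - {"dx":0,"dy":0,"dz":-0.02,"turn":0,"claw":0.06}
    - {"dx":0,"dy":0,"dz":-0.005,"turn":0,"claw":0.06}
    - {"dx":0,"dy":0,"dz":0,"turn":0,"claw":0.06}
    - {"dx":0,"dy":0,"dz":0,"turn":0,"claw":0.06}

```text
t: 21.45
ee_pos: [506.0, 41.6, 10.5]
orientation: [0.0, 0.974, 0.227, 0.001]
contact_force: [-0.3, 0.4, 0.1]
width: 0.699
finger_force: 0.0
```

Request:
servo_tool:
  increments:
    - {"dx":-0.0035,"dy":0.006,"dz":0,"turn":0,"claw":0.06}
    - {"dx":0,"dy":0,"dz":-0.006,"turn":0,"claw":0.06}
    - {"dx":0,"dy":0,"dz":0,"turn":0,"claw":0.06}
    - {"dx":0,"dy":0,"dz":0,"turn":0,"claw":0.025}
    - {"dx":0,"dy":0,"dz":0,"turn":0,"claw":0.025}
    - {"dx":0,"dy":0,"dz":0,"turn":0,"claw":0.025}
    - {"dx":0,"dy":0,"dz":0,"turn":0,"claw":0.025}

```text
t: 22.03
ee_pos: [502.2, 48.3, 4.5]
orientation: [0.0, 0.974, 0.227, 0.0]
contact_force: [-2.5, 0.4, 6.1]
width: 0.353
finger_force: 49.1
```

Request:
servo_tool:
  increments:
    - {"dx":0,"dy":0,"dz":0,"turn":0,"claw":0.025}
    - {"dx":0,"dy":0,"dz":0,"turn":0,"claw":0.025}

```text
t: 22.2
ee_pos: [502.2, 48.3, 4.5]
orientation: [0.0, 0.974, 0.227, 0.0]
contact_force: [-1.3, 0.4, 5.7]
width: 0.351
finger_force: 49.1
```

Request:
servo_tool:
  increments:
    - {"dx":0,"dy":0,"dz":0.02,"turn":0,"claw":0.025}
    - {"dx":0,"dy":0,"dz":0.035,"turn":0,"claw":0.025}
    - {"dx":0,"dy":0,"dz":0.035,"turn":0,"claw":0.025}
    - {"dx":0,"dy":0,"dz":0.035,"turn":0,"claw":0.025}

```text
t: 22.53
ee_pos: [501.4, 48.2, 129.9]
orientation: [-0.0, 0.974, 0.227, -0.001]
contact_force: [0.8, 0.0, -0.4]
width: 0.345
finger_force: 49.6
```

Request:
servo_tool:
  increments:
    - {"dx":0.0072,"dy":0.0368,"dz":0,"turn":-0.05,"claw":0.025}
    - {"dx":0.0072,"dy":0.0368,"dz":0,"turn":-0.05,"claw":0.025}
    - {"dx":0.0072,"dy":0.0368,"dz":0,"turn":-0.05,"claw":0.025}
    - {"dx":0.0072,"dy":0.0368,"dz":0,"turn":-0.05,"claw":0.025}
    - {"dx":0.0072,"dy":0.0368,"dz":0,"turn":-0.05,"claw":0.025}
    - {"dx":0.0072,"dy":0.0368,"dz":0,"turn":-0.05,"claw":0.025}
    - {"dx":0.0072,"dy":0.0368,"dz":0,"turn":-0.05,"claw":0.025}
    - {"dx":0.0072,"dy":0.0368,"dz":0,"turn":-0.05,"claw":0.025}

```text
t: 23.2
ee_pos: [559.4, 344.4, 128.5]
orientation: [0.0, 1.0, 0.028, -0.0]
contact_force: [0.1, -0.6, -0.9]
width: 0.349
finger_force: 49.6
```

Request:
servo_tool:
  increments:
    - {"dx":0,"dy":0,"dz":-0.02,"turn":0,"claw":0.025}
    - {"dx":0,"dy":0,"dz":0,"turn":0,"claw":0.025}
    - {"dx":0,"dy":0,"dz":0,"turn":0,"claw":0.025}

```text
t: 23.45
ee_pos: [558.2, 341.9, 107.2]
orientation: [0.001, 1.0, 0.029, -0.002]
contact_force: [-0.2, -0.0, 0.0]
width: 0.346
finger_force: 49.6
```

Request:
servo_tool:
  increments:
    - {"dx":0.001,"dy":0,"dz":-0.03,"turn":0,"claw":0.025}
    - {"dx":0,"dy":0,"dz":-0.03,"turn":0,"claw":0.025}
    - {"dx":0,"dy":0,"dz":-0.02,"turn":0,"claw":0.025}
    - {"dx":0,"dy":0,"dz":-0.01,"turn":0,"claw":0.025}
    - {"dx":0,"dy":0,"dz":-0.006,"turn":0,"claw":0.025}
    - {"dx":0,"dy":0,"dz":-0.001,"turn":0,"claw":0.025}
    - {"dx":0,"dy":0,"dz":0,"turn":0,"claw":0.025}

```text
t: 24.03
ee_pos: [561.4, 342.6, 13.1]
orientation: [-0.0, 1.0, 0.029, 0.001]
contact_force: [0.4, -1.1, -0.5]
width: 0.348
finger_force: 49.6
```

Request:
servo_tool:
  increments:
    - {"dx":0,"dy":0,"dz":0,"turn":0,"claw":0.045}
    - {"dx":0,"dy":0,"dz":0,"turn":0,"claw":0.045}
    - {"dx":0,"dy":0,"dz":0.03,"turn":0,"claw":0.045}
    - {"dx":0,"dy":0,"dz":0.035,"turn":0,"claw":0.045}
    - {"dx":0,"dy":0,"dz":0.035,"turn":0,"claw":0.045}
    - {"dx":0,"dy":0,"dz":0.025,"turn":0,"claw":0.045}

```text
t: 24.53
ee_pos: [561.7, 343.4, 141.4]
orientation: [-0.001, 1.0, 0.029, 0.002]
contact_force: [1.2, 0.4, 0.4]
width: 0.533
finger_force: 0.0
```

Request:
servo_tool:
  increments:
    - {"dx":-0.0073,"dy":-0.0377,"dz":0,"turn":-0.034,"claw":0.06}
    - {"dx":-0.0073,"dy":-0.0377,"dz":0,"turn":-0.034,"claw":0.06}
    - {"dx":-0.0073,"dy":-0.0377,"dz":0,"turn":-0.034,"claw":0.06}
    - {"dx":-0.0073,"dy":-0.0377,"dz":0,"turn":-0.034,"claw":0.06}
    - {"dx":-0.0073,"dy":-0.0377,"dz":0,"turn":-0.034,"claw":0.06}
    - {"dx":-0.0073,"dy":-0.0377,"dz":0,"turn":-0.034,"claw":0.06}
    - {"dx":-0.0073,"dy":-0.0377,"dz":0,"turn":-0.034,"claw":0.06}
    - {"dx":-0.0073,"dy":-0.0377,"dz":0,"turn":-0.034,"claw":0.06}

```text
t: 25.2
ee_pos: [501.9, 39.5, 138.1]
orientation: [-0.0, 0.994, -0.107, 0.001]
contact_force: [-0.2, -0.0, 0.4]
width: 0.701
finger_force: 0.0
```

Request:
servo_tool:
  increments:
    - {"dx":-0.0073,"dy":-0.0377,"dz":0,"turn":-0.034,"claw":0.06}
    - {"dx":-0.0073,"dy":-0.0377,"dz":0,"turn":-0.034,"claw":0.06}
    - {"dx":0,"dy":0,"dz":-0.03,"turn":0,"claw":0.06}
    - {"dx":0,"dy":0,"dz":-0.03,"turn":0,"claw":0.06}
    - {"dx":0,"dy":0,"dz":0,"turn":0,"claw":0.06}
    - {"dx":0,"dy":0,"dz":0,"turn":0,"claw":0.06}

```text
t: 25.7
ee_pos: [487.0, -34.4, 76.9]
orientation: [0.0, 0.99, -0.141, -0.001]
contact_force: [0.3, 0.7, 0.5]
width: 0.699
finger_force: 0.0
```

```bash
python3 - <<'E'
from h import *
st()
print(onz('top',329.2,238,40))
im=grab('side','sj2.png').astype(int); m=((im[:,:,2]-im[:,:,0]>50)&(im[:,:,2]<190))
for k,X in(('j3',(488,-34,15)),('j4',(490.5,-146,15))):
    u,v=proj('side',X).astype(int); c=np.argwhere(m[v-14:v+14,u-14:u+14]); print(k,(u,v),len(c),(c.mean(0)[::-1]-14).round(1) if len(c) else '')
E
```

```text
25.7 tcp [487.  -34.4  76.9] yaw(close axis from y) -0.282 F [0.3 0.7 0.5] w 0.699 ff 0.0 j6 1.76
[488.  -34.8  40. ]
j3 (np.int64(347), np.int64(224)) 25 [-0.6  0.5]
j4 (np.int64(366), np.int64(193)) 50 [ 5.3 -4.4]
```

Aligned over jar 3, which hasn't moved. I grasp it.

Request:
servo_tool:
  increments:
    - {"dx":0.001,"dy":0,"dz":-0.03,"turn":0,"claw":0.06}
    - {"dx":0,"dy":0,"dz":-0.025,"turn":0,"claw":0.06}
    - {"dx":0,"dy":0,"dz":-0.015,"turn":0,"claw":0.06}
    - {"dx":0,"dy":0,"dz":-0.003,"turn":0,"claw":0.06}
    - {"dx":0,"dy":0,"dz":0,"turn":0,"claw":0.025}
    - {"dx":0,"dy":0,"dz":0,"turn":0,"claw":0.025}
    - {"dx":0,"dy":0,"dz":0,"turn":0,"claw":0.025}
    - {"dx":0,"dy":0,"dz":0,"turn":0,"claw":0.025}

```text
t: 26.42
ee_pos: [490.4, -34.2, 6.0]
orientation: [-0.0, 0.99, -0.14, 0.002]
contact_force: [-0.1, 1.0, 6.1]
width: 0.335
finger_force: 48.9
```

Request:
servo_tool:
  increments:
    - {"dx":0,"dy":0,"dz":0,"turn":0,"claw":0.025}
    - {"dx":0,"dy":0,"dz":0,"turn":0,"claw":0.025}
    - {"dx":0,"dy":0,"dz":0.02,"turn":0,"claw":0.025}
    - {"dx":0,"dy":0,"dz":0.035,"turn":0,"claw":0.025}
    - {"dx":0,"dy":0,"dz":0.035,"turn":0,"claw":0.025}
    - {"dx":0,"dy":0,"dz":0.035,"turn":0,"claw":0.025}

```text
t: 26.92
ee_pos: [488.5, -34.3, 131.4]
orientation: [0.0, 0.99, -0.14, 0.001]
contact_force: [1.3, -0.6, -0.9]
width: 0.338
finger_force: 49.4
```

Request:
servo_tool:
  increments:
    - {"dx":0.003,"dy":0.039,"dz":0,"turn":0.0425,"claw":0.025}
    - {"dx":0.003,"dy":0.039,"dz":0,"turn":0.0425,"claw":0.025}
    - {"dx":0.003,"dy":0.039,"dz":0,"turn":0.0425,"claw":0.025}
    - {"dx":0.003,"dy":0.039,"dz":0,"turn":0.0425,"claw":0.025}
    - {"dx":0.024,"dy":0.0277,"dz":0,"turn":0.0425,"claw":0.025}
    - {"dx":0.024,"dy":0.0277,"dz":0,"turn":0.0425,"claw":0.025}
    - {"dx":0.024,"dy":0.0277,"dz":0,"turn":0.0425,"claw":0.025}
    - {"dx":0.024,"dy":0.0277,"dz":0,"turn":0.0425,"claw":0.025}

```text
t: 27.58
ee_pos: [597.5, 234.3, 130.3]
orientation: [-0.0, 1.0, 0.03, 0.001]
contact_force: [1.6, 0.1, 0.2]
width: 0.342
finger_force: 49.4
```

Request:
servo_tool:
  increments:
    - {"dx":0.024,"dy":0.0277,"dz":0,"turn":0,"claw":0.025}
    - {"dx":0,"dy":0,"dz":-0.02,"turn":0,"claw":0.025}
    - {"dx":0,"dy":0,"dz":0,"turn":0,"claw":0.025}
    - {"dx":0,"dy":0,"dz":0,"turn":0,"claw":0.025}

```text
t: 27.92
ee_pos: [619.4, 259.9, 108.3]
orientation: [0.001, 1.0, 0.029, -0.001]
contact_force: [-0.6, 0.2, -0.4]
width: 0.336
finger_force: 49.5
```

Request:
servo_tool:
  increments:
    - {"dx":0.001,"dy":0,"dz":-0.03,"turn":0,"claw":0.025}
    - {"dx":0,"dy":0,"dz":-0.03,"turn":0,"claw":0.025}
    - {"dx":0,"dy":0,"dz":-0.02,"turn":0,"claw":0.025}
    - {"dx":0,"dy":0,"dz":-0.01,"turn":0,"claw":0.025}
    - {"dx":0,"dy":0,"dz":-0.008,"turn":0,"claw":0.025}
    - {"dx":0,"dy":0,"dz":0,"turn":0,"claw":0.025}
    - {"dx":0,"dy":0,"dz":0,"turn":0,"claw":0.025}

```text
t: 28.5
ee_pos: [622.3, 260.2, 12.4]
orientation: [-0.0, 1.0, 0.029, 0.001]
contact_force: [1.0, 0.0, -0.2]
width: 0.34
finger_force: 49.5
```

Request:
servo_tool:
  increments:
    - {"dx":0,"dy":0,"dz":0,"turn":0,"claw":0.045}
    - {"dx":0,"dy":0,"dz":0,"turn":0,"claw":0.045}
    - {"dx":0,"dy":0,"dz":0.03,"turn":0,"claw":0.045}
    - {"dx":0,"dy":0,"dz":0.035,"turn":0,"claw":0.045}
    - {"dx":0,"dy":0,"dz":0.035,"turn":0,"claw":0.045}
    - {"dx":0,"dy":0,"dz":0.025,"turn":0,"claw":0.045}

```text
t: 29.0
ee_pos: [622.7, 260.7, 140.3]
orientation: [-0.001, 1.0, 0.029, 0.003]
contact_force: [0.8, -0.3, 0.5]
width: 0.53
finger_force: 0.0
```

Request:
servo_tool:
  increments:
    - {"dx":-0.036,"dy":-0.018,"dz":0,"turn":-0.02,"claw":0.06}
    - {"dx":-0.036,"dy":-0.018,"dz":0,"turn":-0.02,"claw":0.06}
    - {"dx":-0.036,"dy":-0.018,"dz":0,"turn":-0.02,"claw":0.06}
    - {"dx":-0.0027,"dy":-0.0394,"dz":0,"turn":0,"claw":0.06}
    - {"dx":-0.0027,"dy":-0.0394,"dz":0,"turn":0,"claw":0.06}
    - {"dx":-0.0027,"dy":-0.0394,"dz":0,"turn":0,"claw":0.06}
    - {"dx":-0.0027,"dy":-0.0394,"dz":0,"turn":0,"claw":0.06}
    - {"dx":-0.0027,"dy":-0.0394,"dz":0,"turn":0,"claw":0.06}

```text
t: 29.67
ee_pos: [500.0, 7.6, 137.1]
orientation: [0.0, 1.0, -0.001, 0.001]
contact_force: [0.8, -0.0, 0.6]
width: 0.705
finger_force: 0.0
```

Request:
servo_tool:
  increments:
    - {"dx":-0.0027,"dy":-0.0394,"dz":0,"turn":0,"claw":0.06}
    - {"dx":-0.0027,"dy":-0.0394,"dz":0,"turn":0,"claw":0.06}
    - {"dx":-0.0027,"dy":-0.0394,"dz":0,"turn":0,"claw":0.06}
    - {"dx":-0.0027,"dy":-0.0394,"dz":0,"turn":0,"claw":0.06}
    - {"dx":0,"dy":0,"dz":-0.03,"turn":0,"claw":0.06}
    - {"dx":0,"dy":0,"dz":-0.03,"turn":0,"claw":0.06}
    - {"dx":0,"dy":0,"dz":0,"turn":0,"claw":0.06}
    - {"dx":0,"dy":0,"dz":0,"turn":0,"claw":0.06}

```text
t: 30.33
ee_pos: [488.5, -148.3, 75.7]
orientation: [-0.0, 1.0, -0.001, -0.001]
contact_force: [0.8, 0.3, 0.5]
width: 0.702
finger_force: 0.0
```

```bash
python3 - <<'E'
from h import *
st()
print(onz('top',376.9,237,40))
im=grab('side','sj3.png').astype(int); m=((im[:,:,2]-im[:,:,0]>50)&(im[:,:,2]<190))
for k,X in(('j4',(490,-148,15)),):
    u,v=proj('side',X).astype(int); w=m[v-12:v+16,u-12:u+12]; c=np.argwhere(w); print(k,(u,v),len(c),(c.mean(0)[::-1]-12).round(1) if len(c) else '')
    print('\n'.join(''.join('#' if x else '.' for x in r_) for r_ in w))
E
```

```text
30.33 tcp [ 488.5 -148.3   75.7] yaw(close axis from y) -0.002 F [0.8 0.3 0.5] w 0.702 ff 0.0 j6 1.26
[ 490.3 -148.8   40. ]
j4 (np.int64(367), np.int64(193)) 56 [ 3.9 -5.6]
...............#########
...............#########
..................######
....................####
.....................###
........................
........................
........................
........................
........................
......##................
......###........#......
......#####....#........
.........########.......
...........#.###........
........................
........................
............#...........
........................
........................
........................
........................
........................
........................
........................
........................
........................
........................
```

Jar 4 is in place. I grasp it.

Request:
servo_tool:
  increments:
    - {"dx":0.001,"dy":0,"dz":-0.03,"turn":0,"claw":0.06}
    - {"dx":0,"dy":0,"dz":-0.025,"turn":0,"claw":0.06}
    - {"dx":0,"dy":0,"dz":-0.013,"turn":0,"claw":0.06}
    - {"dx":0,"dy":0,"dz":-0.003,"turn":0,"claw":0.06}
    - {"dx":0,"dy":0,"dz":0,"turn":0,"claw":0.025}
    - {"dx":0,"dy":0,"dz":0,"turn":0,"claw":0.025}
    - {"dx":0,"dy":0,"dz":0,"turn":0,"claw":0.025}
    - {"dx":0,"dy":0,"dz":0,"turn":0,"claw":0.025}

```text
t: 31.05
ee_pos: [492.6, -149.1, 7.8]
orientation: [0.001, 1.0, -0.001, 0.003]
contact_force: [-1.9, 0.8, 9.4]
width: 0.303
finger_force: 53.8
```

Request:
servo_tool:
  increments:
    - {"dx":0,"dy":0,"dz":0,"turn":0,"claw":0.025}
    - {"dx":0,"dy":0,"dz":0,"turn":0,"claw":0.025}
    - {"dx":0,"dy":0,"dz":0.02,"turn":0,"claw":0.025}
    - {"dx":0,"dy":0,"dz":0.035,"turn":0,"claw":0.025}
    - {"dx":0,"dy":0,"dz":0.035,"turn":0,"claw":0.025}
    - {"dx":0,"dy":0,"dz":0.035,"turn":0,"claw":0.025}

```text
t: 31.55
ee_pos: [490.3, -148.4, 132.7]
orientation: [0.0, 1.0, -0.001, 0.001]
contact_force: [1.8, -0.3, -0.6]
width: 0.292
finger_force: 16.6
```

Request:
servo_tool:
  increments:
    - {"dx":0,"dy":0,"dz":0,"turn":0,"claw":0.015}
    - {"dx":0,"dy":0,"dz":0,"turn":0,"claw":0.015}

```text
t: 31.72
ee_pos: [492.1, -149.0, 133.3]
orientation: [0.001, 1.0, -0.001, 0.004]
contact_force: [-1.0, -0.6, -0.8]
width: 0.277
finger_force: 51.1
```

```bash
python3 - <<'E'
from h import *
st()
n='side'; im=grab(n,'sj4.png')
u,v=proj('side',(490,-148,145)).astype(int); print(u,v)
cv2.imwrite('pics/c12.png',cv2.resize(im[v-30:v+45,u-50:u+50],(800,600),interpolation=2))
i=im.astype(int); m=((i[:,:,2]-i[:,:,0]>50)&(i[:,:,2]<190))
for nm,X in(('held',(490,-148,132.7+5)),('table',(490,-148,15))):
    a,b=proj('side',X).astype(int); w=m[b-14:b+14,a-14:a+14]; print(nm,a,b); print('\n'.join(''.join('#' if x else '.' for x in r_) for r_ in w[::2]))
E
```

```text
31.72 tcp [ 492.1 -149.   133.3] yaw(close axis from y) -0.002 F [-1.  -0.6 -0.8] w 0.277 ff 51.1 j6 1.26
371 150
held 371 153
............................
............................
............................
............................
............................
............................
............................
............................
............................
............................
............................
............................
............................
...........................#
table 367 193
..................##########
................############
.................###########
........................####
............................
............................
............................
............................
............................
............................
............................
............................
............................
............................
```

Request:
servo_tool:
  increments:
    - {"dx":0.0067,"dy":0.0369,"dz":0,"turn":0.0055,"claw":0.015}
    - {"dx":0.0067,"dy":0.0369,"dz":0,"turn":0.0055,"claw":0.015}
    - {"dx":0.0067,"dy":0.0369,"dz":0,"turn":0.0055,"claw":0.015}
    - {"dx":0.0067,"dy":0.0369,"dz":0,"turn":0.0055,"claw":0.015}
    - {"dx":0.0067,"dy":0.0369,"dz":0,"turn":0.0055,"claw":0.015}
    - {"dx":0.0067,"dy":0.0369,"dz":0,"turn":0.0055,"claw":0.015}
    - {"dx":0.0067,"dy":0.0369,"dz":0,"turn":0.0055,"claw":0.015}
    - {"dx":0.0067,"dy":0.0369,"dz":0,"turn":0.0055,"claw":0.015}

```text
t: 32.43
ee_pos: [542.7, 148.4, 128.2]
orientation: [0.0, 1.0, 0.021, -0.002]
contact_force: [0.5, -0.5, -0.9]
width: 0.272
finger_force: 52.2
```

Request:
servo_tool:
  increments:
    - {"dx":0.0067,"dy":0.0369,"dz":0,"turn":0.0055,"claw":0.015}
    - {"dx":0.0067,"dy":0.0369,"dz":0,"turn":0.0055,"claw":0.015}
    - {"dx":0.0067,"dy":0.0369,"dz":0,"turn":0.0055,"claw":0.015}
    - {"dx":0,"dy":0,"dz":-0.02,"turn":0,"claw":0.015}
    - {"dx":0,"dy":0,"dz":0,"turn":0,"claw":0.015}
    - {"dx":0,"dy":0,"dz":0,"turn":0,"claw":0.015}

```text
t: 32.93
ee_pos: [561.8, 256.7, 107.3]
orientation: [0.001, 1.0, 0.03, -0.003]
contact_force: [0.5, -0.2, 0.6]
width: 0.273
finger_force: 52.3
```

```bash
python3 - <<'E'
from h import *
st()
im=grab('side','sj5.png')
u,v=proj('side',(565,256,120)).astype(int); print(u,v)
cv2.imwrite('pics/c13.png',cv2.resize(im[v-80:v+100,max(u-120,0):u+120],(800,600),interpolation=2))
E
```

```text
32.93 tcp [561.8 256.7 107.3] yaw(close axis from y) 0.059 F [ 0.5 -0.2  0.6] w 0.273 ff 52.3 j6 1.92
230 284
```

View pics/c13.png

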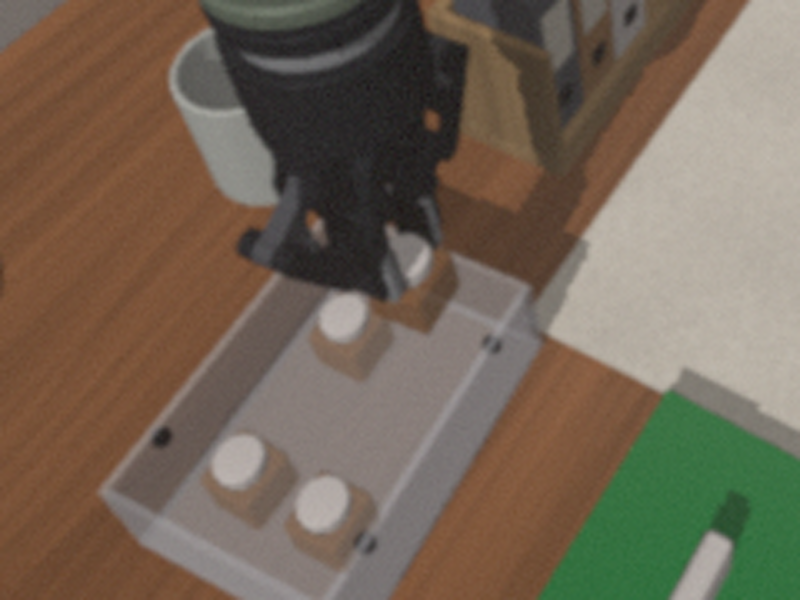

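The view shows jars 1–3 upright in the box at crop (240,465), (322,505) and (345,320). Jar 4 is held by the edge of its cap, so I shift a little and lower it.

Request:
servo_tool:
  increments:
    - {"dx":0.007,"dy":0,"dz":-0.03,"turn":0,"claw":0.015}
    - {"dx":0,"dy":0,"dz":-0.03,"turn":0,"claw":0.015}
    - {"dx":0,"dy":0,"dz":-0.015,"turn":0,"claw":0.015}
    - {"dx":0,"dy":0,"dz":-0.01,"turn":0,"claw":0.015}
    - {"dx":0,"dy":0,"dz":-0.006,"turn":0,"claw":0.015}
    - {"dx":0,"dy":0,"dz":-0.003,"turn":0,"claw":0.015}
    - {"dx":0,"dy":0,"dz":0,"turn":0,"claw":0.015}

```text
t: 33.57
ee_pos: [571.4, 257.1, 16.4]
orientation: [-0.0, 1.0, 0.029, 0.0]
contact_force: [0.1, 0.4, -0.7]
width: 0.275
finger_force: 52.3
```

Request:
servo_tool:
  increments:
    - {"dx":0,"dy":0,"dz":0,"turn":0,"claw":0.035}
    - {"dx":0,"dy":0,"dz":0,"turn":0,"claw":0.045}
    - {"dx":0,"dy":0,"dz":0.03,"turn":0,"claw":0.045}
    - {"dx":0,"dy":0,"dz":0.035,"turn":0,"claw":0.045}
    - {"dx":0,"dy":0,"dz":0.035,"turn":0,"claw":0.045}
    - {"dx":0,"dy":0,"dz":0.025,"turn":0,"claw":0.045}

```text
t: 34.07
ee_pos: [572.1, 258.1, 145.2]
orientation: [-0.001, 1.0, 0.029, 0.003]
contact_force: [0.7, 0.2, 0.1]
width: 0.527
finger_force: 0.0
```

Request:
servo_tool:
  increments:
    - {"dx":-0.038,"dy":-0.01,"dz":0,"turn":0,"claw":0.045}
    - {"dx":-0.038,"dy":-0.01,"dz":0,"turn":0,"claw":0.045}
    - {"dx":-0.038,"dy":-0.01,"dz":0,"turn":0,"claw":0.045}
    - {"dx":-0.03,"dy":-0.01,"dz":0,"turn":0,"claw":0.045}
    - {"dx":0,"dy":0,"dz":0,"turn":0,"claw":0.045}

```text
t: 34.48
ee_pos: [420.4, 215.1, 141.3]
orientation: [0.001, 1.0, 0.03, -0.002]
contact_force: [-0.2, -0.7, -0.4]
width: 0.529
finger_force: 0.0
```

```bash
python3 - <<'E'
from h import *
st()
im=grab('top','t14.png'); h=cv2.cvtColor(im,cv2.COLOR_BGR2HSV)
w=cv2.inRange(h,(0,0,165),(180,45,255)); s=np.zeros_like(w); s[165:228,150:232]=w[165:228,150:232]
for c in cv2.findContours(s,0,1)[0]:
    if cv2.contourArea(c)>12: (u,v),rr=cv2.minEnclosingCircle(c); print('cap',round(u,1),round(v,1),round(rr,1),onz('top',u,v,44))
i=im.astype(int); d=i[:,:,2]-i[:,:,0]
for y in range(172,226,3): print(y,d[y,152:232:3].tolist())
s=np.zeros_like(w); w2=cv2.inRange(h,(0,0,150),(180,60,255)); s[265:298,160:220]=w2[265:298,160:220]
for c in cv2.findContours(s,0,1)[0]:
    if cv2.contourArea(c)>15: R=cv2.minAreaRect(c); print('handle',R,onz('top',*R[0],48))
g=cv2.inRange(h,(50,120,40),(75,255,255)); c=max(cv2.findContours(g,0,1)[0],key=cv2.contourArea); print('lid',cv2.minAreaRect(c),onz('top',*cv2.minAreaRect(c)[0],22),cv2.approxPolyDP(c,4,True)[:,0].tolist())
E
```

```text
34.48 tcp [420.4 215.1 141.3] yaw(close axis from y) 0.060 F [-0.2 -0.7 -0.4] w 0.529 ff 0.0 j6 1.96
cap 171.5 206.7 5.1 [563.5 345.3  44. ]
cap 207.5 204.0 5.0 [569.8 258.5  44. ]
cap 171.1 185.6 4.9 [615.  348.5  44. ]
cap 206.5 183.0 5.0 [621.2 262.6  44. ]
172 [24, 28, 31, 28, 18, 21, 28, 26, 23, 21, 20, 17, 18, 15, 17, 14, 12, 13, 11, 13, 12, 14, 14, 16, 9, 8, 21]
175 [29, 26, 22, 14, 15, 12, 16, 15, 17, 18, 18, 19, 19, 20, 19, 21, 20, 20, 21, 19, 19, 21, 20, 20, 12, 8, 21]
178 [27, 30, 28, 18, 20, 22, 20, 22, 21, 23, 22, 23, 21, 23, 22, 22, 22, 32, 25, 32, 42, 25, 21, 21, 13, 10, 18]
181 [28, 28, 28, 18, 20, 28, 27, 23, 39, 35, 22, 22, 20, 22, 21, 21, 22, 22, 16, 16, 23, 29, 22, 21, 10, 8, 13]
184 [28, 28, 27, 18, 19, 18, 15, 18, 16, 41, 29, 21, 21, 21, 22, 20, 19, 16, 16, 17, 16, 30, 21, 22, 13, 7, 14]
187 [29, 30, 29, 16, 21, 17, 17, 17, 15, 38, 27, 21, 22, 22, 22, 23, 21, 33, 18, 16, 36, 32, 22, 22, 14, 9, 14]
190 [28, 28, 27, 16, 21, 34, 20, 17, 33, 36, 25, 21, 21, 20, 21, 21, 22, 40, 44, 42, 38, 28, 21, 22, 15, 9, 12]
193 [29, 31, 30, 16, 23, 31, 35, 36, 36, 31, 23, 21, 20
[... 586 characters left out ...]
7, 32, 38, 23, 21, 18, 9, 10]
211 [29, 29, 30, 15, 20, 29, 17, 16, 30, 46, 27, 21, 21, 20, 21, 23, 21, 32, 37, 32, 32, 29, 22, 19, 16, 9, 9]
214 [29, 28, 28, 19, 19, 22, 32, 33, 33, 29, 25, 21, 23, 22, 20, 20, 21, 21, 22, 21, 23, 21, 20, 21, 19, 8, 9]
217 [30, 29, 29, 18, 20, 19, 19, 19, 20, 20, 21, 21, 19, 20, 20, 21, 19, 20, 21, 20, 12, 19, 17, 18, 15, 8, 9]
220 [31, 31, 32, 18, 18, 14, 21, 19, 17, 16, 15, 15, 14, 13, 11, 12, 10, 10, 11, 8, 5, 7, 9, 9, 10, 14, 17]
223 [33, 24, 15, 8, 8, 7, 9, 10, 10, 8, 12, 17, 18, 21, 29, 36, 41, 49, 51, 57, 59, 64, 66, 71, 73, 73, 73]
lid ((215.0, 292.5), (33.0, 26.0), 90.0) [358.4 239.6  22. ] [[228, 277], [218, 276], [202, 290], [207, 309], [227, 308]]
```

Request:
servo_tool:
  increments:
    - {"dx":0,"dy":-0.03,"dz":0.01,"turn":0.12,"claw":0.045}
    - {"dx":0,"dy":-0.03,"dz":0.01,"turn":0.12,"claw":0.045}
    - {"dx":0,"dy":-0.03,"dz":0.01,"turn":0.12,"claw":0.045}
    - {"dx":0,"dy":-0.03,"dz":0.01,"turn":0.12,"claw":0.045}
    - {"dx":0,"dy":-0.02,"dz":0,"turn":0.12,"claw":0.045}
    - {"dx":0,"dy":-0.02,"dz":0,"turn":0.12,"claw":0.045}
    - {"dx":0,"dy":0,"dz":0,"turn":0.12,"claw":0.045}
    - {"dx":0,"dy":0,"dz":0,"turn":0.12,"claw":0.045}

```text
t: 35.2
ee_pos: [428.8, 57.0, 181.8]
orientation: [0.001, 0.873, 0.488, 0.002]
contact_force: [-0.0, 1.0, 0.2]
width: 0.525
finger_force: 0.0
```

Request:
servo_tool:
  increments:
    - {"dx":0,"dy":0,"dz":0,"turn":0.12,"claw":0.045}
    - {"dx":0,"dy":0,"dz":0,"turn":0.12,"claw":0.045}
    - {"dx":0,"dy":0,"dz":0,"turn":0.12,"claw":0.045}
    - {"dx":0,"dy":0,"dz":0,"turn":0.12,"claw":0.045}
    - {"dx":0,"dy":0,"dz":0,"turn":0.057,"claw":0.045}
    - {"dx":0,"dy":0,"dz":0,"turn":0,"claw":0.045}

```text
t: 35.7
ee_pos: [428.6, 58.1, 181.5]
orientation: [0.001, 0.713, 0.701, 0.001]
contact_force: [0.3, 0.4, -0.3]
width: 0.526
finger_force: 0.0
```

```bash
python3 - <<'E'
from h import *
st()
im=grab('top','t15.png'); h=cv2.cvtColor(im,cv2.COLOR_BGR2HSV)
s=np.zeros_like(h[:,:,0]); w2=cv2.inRange(h,(0,0,140),(180,70,255)); s[265:298,160:222]=w2[265:298,160:222]
for c in cv2.findContours(s,0,1)[0]:
    if cv2.contourArea(c)>15: R=cv2.minAreaRect(c); print('handle',R,onz('top',*R[0],48),cv2.boundingRect(c))
g=cv2.inRange(h,(50,100,30),(75,255,255)); c=max(cv2.findContours(g,0,1)[0],key=cv2.contourArea); print('lid',cv2.minAreaRect(c),onz('top',*cv2.minAreaRect(c)[0],22)); 
ap=cv2.approxPolyDP(cv2.convexHull(c),5,True)[:,0]; print([onz('top',*p,22)[:2].tolist() for p in ap])
# bumps: subpixel dark blobs
gr=cv2.imread('pics/t0.png',0).astype(float); B=[]
for (cu,cv_) in[(48,64),(155,57),(50,180),(158,173)]:
    u,v=int(145+cu/2.35),int(145+cv_/2.35); w=gr[v-4:v+5,u-4:u+5]; k=np.clip(np.median(w)-15-w,0,None); k[k<0.4*k.max()]=0
    yy,xx=np.mgrid[-4:5,-4:5]; p=(u+(k*xx).sum()/k.sum(),v+(k*yy).sum()/k.sum()); B.append(onz('top',*p,56)); print('bump',np.round(p,1),B[-1])
B=np.array(B); print(B.mean(0).round(1), 'dy',np.linalg.norm(B[0]-B[1]),np.linalg.norm(B[2]-B[3]),'dx',np.linalg.norm(B[0]-B[2]),np.linalg.norm(B[1]-B[3]), 'yaw',[np.arctan2(-(a-b)[0],(a-b)[1]).round(3) for a,b in((B[0],B[1]),(B[2],B[3]))])
E
```

```text
35.7 tcp [428.6  58.1 181.5] yaw(close axis from y) 1.554 F [ 0.3  0.4 -0.3] w 0.526 ff 0.0 j6 0.12
handle ((186.5, 282.0), (6.0, 25.0), 90.0) [385.2 300.7  48. ] (174, 279, 26, 7)
lid ((178.8197021484375, 280.2948303222656), (51.248287200927734, 57.589942932128906), 3.6913859844207764) [387.2 327.9  22. ]
[[450.0, 264.3], [319.8, 269.5], [324.4, 389.6], [452.5, 386.3]]
bump [165.4 171.7] [646.8 359.3  56. ]
bump [211.1 168.9] [653.5 249.3  56. ]
bump [166.1 220.5] [529.2 352.4  56. ]
bump [212.4 217.8] [535.5 242.5  56. ]
[591.2 300.9  56. ] dy 110.20385655683744 110.08042514452784 dx 117.80224955407252 118.19576980586065 yaw [np.float64(0.061), np.float64(0.057)]
```

Request:
servo_tool:
  increments:
    - {"dx":-0.0061,"dy":0.0343,"dz":0,"turn":0,"claw":0.045}
    - {"dx":-0.0061,"dy":0.0343,"dz":0,"turn":0,"claw":0.045}
    - {"dx":-0.0061,"dy":0.0343,"dz":0,"turn":0,"claw":0.045}
    - {"dx":-0.0061,"dy":0.0343,"dz":0,"turn":0,"claw":0.045}
    - {"dx":-0.0061,"dy":0.0343,"dz":0,"turn":0,"claw":0.045}
    - {"dx":-0.0061,"dy":0.0343,"dz":0,"turn":0,"claw":0.045}
    - {"dx":-0.0061,"dy":0.0343,"dz":0,"turn":0,"claw":0.045}
    - {"dx":0,"dy":0,"dz":-0.02,"turn":0,"claw":0.045}

```text
t: 36.42
ee_pos: [386.7, 305.7, 164.1]
orientation: [-0.0, 0.712, 0.702, 0.006]
contact_force: [0.8, 0.5, 0.2]
width: 0.527
finger_force: 0.0
```

Request:
servo_tool:
  increments:
    - {"dx":0,"dy":0,"dz":-0.035,"turn":0,"claw":0.045}
    - {"dx":0,"dy":0,"dz":-0.035,"turn":0,"claw":0.045}
    - {"dx":0,"dy":0,"dz":-0.03,"turn":0,"claw":0.045}
    - {"dx":0,"dy":0,"dz":0,"turn":0,"claw":0.045}
    - {"dx":0,"dy":0,"dz":0,"turn":0,"claw":0.045}

```text
t: 36.83
ee_pos: [384.2, 298.0, 60.2]
orientation: [-0.0, 0.714, 0.701, -0.001]
contact_force: [0.2, 0.3, 0.6]
width: 0.528
finger_force: 0.0
```

Request:
servo_tool:
  increments:
    - {"dx":0.0015,"dy":0,"dz":-0.02,"turn":0,"claw":0.045}
    - {"dx":0,"dy":0,"dz":-0.012,"turn":0,"claw":0.045}
    - {"dx":0,"dy":0,"dz":0,"turn":0,"claw":0.045}
    - {"dx":0,"dy":0,"dz":0,"turn":0,"claw":0.005}
    - {"dx":0,"dy":0,"dz":0,"turn":0,"claw":0.005}
    - {"dx":0,"dy":0,"dz":0,"turn":0,"claw":0.005}
    - {"dx":0,"dy":0,"dz":0,"turn":0,"claw":0.005}
    - {"dx":0,"dy":0,"dz":0,"turn":0,"claw":0.005}
  newtons: 70

```text
t: 37.5
ee_pos: [386.1, 298.4, 29.5]
orientation: [0.0, 0.713, 0.701, 0.001]
contact_force: [-0.5, -0.4, -0.0]
width: 0.057
finger_force: 0.0
```

Request:
servo_tool:
  increments:
    - {"dx":0,"dy":0,"dz":0,"turn":0,"claw":0.005}
    - {"dx":0,"dy":0,"dz":0,"turn":0,"claw":0.005}

```text
t: 37.67
ee_pos: [385.8, 298.2, 28.9]
orientation: [0.0, 0.713, 0.701, 0.0]
contact_force: [-0.7, 0.2, -0.4]
width: 0.06
finger_force: 0.0
```

```bash
python3 -c "
from h import *
st()"
```

```text
37.67 tcp [385.8 298.2  28.9] yaw(close axis from y) 1.553 F [-0.7  0.2 -0.4] w 0.060 ff 0.0 j6 0.65
```

The fingers closed on nothing, so the lid may have been knocked. I lift and re-measure.

Request:
servo_tool:
  increments:
    - {"dx":0,"dy":0,"dz":0.035,"turn":0,"claw":0.045}
    - {"dx":0,"dy":0,"dz":0.035,"turn":0,"claw":0.045}
    - {"dx":0,"dy":-0.03,"dz":0.035,"turn":0,"claw":0.045}
    - {"dx":0,"dy":-0.04,"dz":0.03,"turn":0,"claw":0.045}
    - {"dx":0,"dy":-0.04,"dz":0,"turn":0,"claw":0.045}
    - {"dx":0,"dy":-0.04,"dz":0,"turn":0,"claw":0.045}
    - {"dx":0,"dy":-0.04,"dz":0,"turn":0,"claw":0.045}
    - {"dx":0,"dy":-0.04,"dz":0,"turn":0,"claw":0.045}

```text
t: 38.33
ee_pos: [385.2, 76.1, 155.6]
orientation: [0.0, 0.713, 0.701, 0.0]
contact_force: [1.1, -0.8, -0.0]
width: 0.529
finger_force: 0.0
```

```bash
python3 - <<'E'
from h import *
st()
im=grab('top','t16.png'); h=cv2.cvtColor(im,cv2.COLOR_BGR2HSV); 
g=cv2.inRange(h,(45,80,25),(80,255,255)); c=max(cv2.findContours(g,0,1)[0],key=cv2.contourArea); R=cv2.minAreaRect(c); print('lid',R,onz('top',*R[0],22),cv2.boundingRect(c))
x,y,w_,h_=cv2.boundingRect(c)
s=np.zeros_like(g); w2=cv2.inRange(h,(0,0,130),(180,80,255)); s[y+8:y+h_-8,x+8:x+w_-8]=w2[y+8:y+h_-8,x+8:x+w_-8]
for c in cv2.findContours(s,0,1)[0]:
    if cv2.contourArea(c)>10: R=cv2.minAreaRect(c); print('handle',R,onz('top',*R[0],48),cv2.boundingRect(c))
E
```

```text
38.33 tcp [385.2  76.1 155.6] yaw(close axis from y) 1.554 F [ 1.1 -0.8 -0. ] w 0.529 ff 0.0 j6 0.18
lid ((190.89964294433594, 280.8131408691406), (77.02595520019531, 56.348907470703125), 1.5074357986450195) [386.  298.6  22. ] (152, 253, 79, 57)
handle ((186.5, 282.0), (6.0, 25.0), 90.0) [385.2 300.7  48. ] (174, 279, 26, 7)
```

The lid hasn't moved. The true fingertips sit about 15–20 mm above the reported TCP, which also explains the jars, so I grasp lower.

Request:
servo_tool:
  increments:
    - {"dx":0,"dy":0.037,"dz":0,"turn":0,"claw":0.045}
    - {"dx":0,"dy":0.037,"dz":0,"turn":0,"claw":0.045}
    - {"dx":0,"dy":0.037,"dz":0,"turn":0,"claw":0.045}
    - {"dx":0,"dy":0.037,"dz":0,"turn":0,"claw":0.045}
    - {"dx":0,"dy":0.037,"dz":0,"turn":0,"claw":0.045}
    - {"dx":0,"dy":0.037,"dz":-0.02,"turn":0,"claw":0.045}
    - {"dx":0,"dy":0,"dz":-0.035,"turn":0,"claw":0.045}
    - {"dx":0,"dy":0,"dz":-0.035,"turn":0,"claw":0.045}

```text
t: 39.05
ee_pos: [386.5, 302.2, 65.2]
orientation: [0.0, 0.712, 0.702, 0.002]
contact_force: [0.2, -0.2, -0.2]
width: 0.524
finger_force: 0.0
```

Request:
servo_tool:
  increments:
    - {"dx":0,"dy":0,"dz":-0.03,"turn":0,"claw":0.045}
    - {"dx":0,"dy":0,"dz":-0.015,"turn":0,"claw":0.045}
    - {"dx":0,"dy":0,"dz":0,"turn":0,"claw":0.045}
    - {"dx":0,"dy":0,"dz":0,"turn":0,"claw":0.045}

```text
t: 39.38
ee_pos: [385.4, 299.2, 20.1]
orientation: [-0.0, 0.713, 0.701, -0.001]
contact_force: [-0.6, 0.5, 0.9]
width: 0.531
finger_force: 0.0
```

Request:
servo_tool:
  increments:
    - {"dx":0,"dy":0,"dz":-0.005,"turn":0,"claw":0.045}
    - {"dx":0,"dy":0,"dz":0,"turn":0,"claw":0.045}
    - {"dx":0,"dy":0,"dz":0,"turn":0,"claw":0.025}
    - {"dx":0,"dy":0,"dz":0,"turn":0,"claw":0.015}

```text
t: 39.72
ee_pos: [386.3, 299.6, 16.4]
orientation: [0.0, 0.713, 0.701, 0.001]
contact_force: [0.5, -0.2, 0.2]
width: 0.258
finger_force: 0.0
```

Request:
servo_tool:
  increments:
    - {"dx":0,"dy":0,"dz":0,"turn":0,"claw":0.005}
    - {"dx":0,"dy":0,"dz":0,"turn":0,"claw":0.0}
    - {"dx":0,"dy":0,"dz":0,"turn":0,"claw":0.0}

```text
t: 39.97
ee_pos: [386.2, 299.6, 16.6]
orientation: [0.0, 0.713, 0.701, 0.001]
contact_force: [-1.4, -0.2, 6.0]
width: 0.136
finger_force: 70.8
```

```bash
python3 -c "
from h import *
st()"
```

```text
39.97 tcp [386.2 299.6  16.6] yaw(close axis from y) 1.553 F [-1.4 -0.2  6. ] w 0.136 ff 70.8 j6 0.65
```

Request:
servo_tool:
  increments:
    - {"dx":0,"dy":0,"dz":0.01,"turn":0,"claw":0.0}
    - {"dx":0,"dy":0,"dz":0.02,"turn":0,"claw":0.0}
    - {"dx":0,"dy":0,"dz":0.03,"turn":0,"claw":0.0}
    - {"dx":0,"dy":0,"dz":0.03,"turn":0,"claw":0.0}
    - {"dx":0,"dy":0,"dz":0.02,"turn":0,"claw":0.0}
    - {"dx":0,"dy":0,"dz":0,"turn":0,"claw":0.0}
  newtons: 90

```text
t: 40.47
ee_pos: [388.1, 301.1, 129.9]
orientation: [0.001, 0.713, 0.701, 0.005]
contact_force: [1.3, 0.8, -1.2]
width: 0.125
finger_force: 89.8
```

Request:
servo_tool:
  increments:
    - {"dx":0.02,"dy":0,"dz":0,"turn":0.01,"claw":0.0}
    - {"dx":0.029,"dy":0.0003,"dz":0,"turn":0.01,"claw":0.0}
    - {"dx":0.029,"dy":0.0003,"dz":0,"turn":0.01,"claw":0.0}
    - {"dx":0.029,"dy":0.0003,"dz":0,"turn":0.01,"claw":0.0}
    - {"dx":0.029,"dy":0.0003,"dz":0,"turn":0.01,"claw":0.0}
    - {"dx":0.029,"dy":0,"dz":0,"turn":0.01,"claw":0.0}
    - {"dx":0.025,"dy":0,"dz":0,"turn":0.01,"claw":0.0}
    - {"dx":0.015,"dy":0,"dz":0,"turn":0.009,"claw":0.0}

```text
t: 41.13
ee_pos: [592.9, 299.9, 123.7]
orientation: [0.0, 0.685, 0.728, -0.0]
contact_force: [0.2, 0.0, -0.9]
width: 0.131
finger_force: 89.7
```

Request:
servo_tool:
  increments:
    - {"dx":0,"dy":0,"dz":0,"turn":0,"claw":0.0}
    - {"dx":0,"dy":0,"dz":-0.02,"turn":0,"claw":0.0}
    - {"dx":0,"dy":0,"dz":0,"turn":0,"claw":0.0}
    - {"dx":0,"dy":0,"dz":0,"turn":0,"claw":0.0}

```text
t: 41.47
ee_pos: [588.6, 299.8, 103.6]
orientation: [-0.001, 0.685, 0.729, -0.002]
contact_force: [0.2, -0.7, -1.9]
width: 0.131
finger_force: 89.6
```

```bash
python3 - <<'E'
from h import *
st()
im=grab('top','t17.png'); h=cv2.cvtColor(im,cv2.COLOR_BGR2HSV); 
g=cv2.inRange(h,(45,80,25),(80,255,255)); c=max(cv2.findContours(g,0,1)[0],key=cv2.contourArea); print(cv2.contourArea(c)); hull=cv2.convexHull(c); print(cv2.boundingRect(c))
ap=cv2.approxPolyDP(hull,3,True)[:,0]; print([(p.tolist(),onz('top',*p,112)[:2].tolist()) for p in ap])
E
```

```text
41.47 tcp [588.6 299.8 103.6] yaw(close axis from y) -1.509 F [ 0.2 -0.7 -1.9] w 0.131 ff 89.6 j6 0.39
2523.0
(166, 162, 58, 61)
[([221, 162], [657.8, 212.1]), ([223, 217], [532.7, 204.0]), ([167, 222], [521.7, 328.7]), ([173, 165], [651.1, 321.0])]
```

Request:
servo_tool:
  increments:
    - {"dx":0.002,"dy":0.001,"dz":-0.01,"turn":0,"claw":0.0}
    - {"dx":0,"dy":0,"dz":-0.008,"turn":0,"claw":0.0}
    - {"dx":0,"dy":0,"dz":-0.004,"turn":0,"claw":0.0}
    - {"dx":0,"dy":0,"dz":0,"turn":0,"claw":0.0}
    - {"dx":0,"dy":0,"dz":0,"turn":0,"claw":0.0}

```text
t: 41.93
ee_pos: [592.4, 301.4, 83.1]
orientation: [-0.0, 0.685, 0.729, -0.0]
contact_force: [-0.0, -0.3, -0.9]
width: 0.137
finger_force: 89.7
```

Request:
servo_tool:
  increments:
    - {"dx":-0.001,"dy":0,"dz":-0.003,"turn":0,"claw":0.0}
    - {"dx":0,"dy":0,"dz":-0.003,"turn":0,"claw":0.0}
    - {"dx":0,"dy":0,"dz":-0.002,"turn":0,"claw":0.0}
    - {"dx":0,"dy":0,"dz":-0.002,"turn":0,"claw":0.0}
    - {"dx":0,"dy":0,"dz":0,"turn":0,"claw":0.0}

```text
t: 42.35
ee_pos: [591.4, 301.6, 73.7]
orientation: [-0.0, 0.685, 0.729, -0.0]
contact_force: [-2.2, -0.2, 1.6]
width: 0.136
finger_force: 90.0
```

```bash
python3 -c "
from h import *
st(); print(r.sense()['ft_torque'])"
```

```text
42.35 tcp [591.4 301.6  73.7] yaw(close axis from y) -1.509 F [-2.2 -0.2  1.6] w 0.136 ff 90.0 j6 0.39
[-0.00257272  0.26882165 -0.02339975]
```

Plug is in the mouth and just meeting the bumps at the predicted height. I press down gradually.

Request:
servo_tool:
  increments:
    - {"dx":0,"dy":0,"dz":-0.002,"turn":0,"claw":0.0}
    - {"dx":0,"dy":0,"dz":-0.002,"turn":0,"claw":0.0}
    - {"dx":0,"dy":0,"dz":-0.002,"turn":0,"claw":0.0}
    - {"dx":0,"dy":0,"dz":0,"turn":0,"claw":0.0}

```text
t: 42.68
ee_pos: [591.7, 301.9, 68.8]
orientation: [0.0, 0.685, 0.729, 0.001]
contact_force: [-0.9, 0.7, 2.9]
width: 0.132
finger_force: 90.2
```

Request:
servo_tool:
  increments:
    - {"dx":0,"dy":0,"dz":-0.002,"turn":0,"claw":0.0}
    - {"dx":0,"dy":0,"dz":-0.002,"turn":0,"claw":0.0}
    - {"dx":0,"dy":0,"dz":0,"turn":0,"claw":0.0}

```text
t: 42.93
ee_pos: [591.6, 301.7, 63.0]
orientation: [-0.0, 0.685, 0.729, -0.0]
contact_force: [-1.1, 0.7, 1.9]
width: 0.129
finger_force: 90.1
```

Request:
servo_tool:
  increments:
    - {"dx":0,"dy":0,"dz":-0.001,"turn":0,"claw":0.0}
    - {"dx":0,"dy":0,"dz":-0.001,"turn":0,"claw":0.0}
    - {"dx":0,"dy":0,"dz":0,"turn":0,"claw":0.0}

```text
t: 43.18
ee_pos: [591.7, 301.7, 62.7]
orientation: [-0.0, 0.685, 0.729, 0.0]
contact_force: [-3.4, -0.3, 10.2]
width: 0.129
finger_force: 91.1
```

Request:
servo_tool:
  increments:
    - {"dx":0,"dy":0,"dz":-0.0015,"turn":0,"claw":0.0}
    - {"dx":0,"dy":0,"dz":0,"turn":0,"claw":0.0}

```text
t: 43.35
ee_pos: [591.8, 301.7, 62.6]
orientation: [0.0, 0.685, 0.729, 0.001]
contact_force: [-5.9, -0.2, 16.2]
width: 0.131
finger_force: 91.9
```

Request:
servo_tool:
  increments:
    - {"dx":0,"dy":0,"dz":0.002,"turn":0,"claw":0.0}
    - {"dx":0,"dy":0,"dz":0,"turn":0,"claw":0.02}
    - {"dx":0,"dy":0,"dz":0,"turn":0,"claw":0.045}
    - {"dx":0,"dy":0,"dz":0,"turn":0,"claw":0.045}
    - {"dx":0,"dy":0,"dz":0.02,"turn":0,"claw":0.045}
    - {"dx":0,"dy":0,"dz":0.035,"turn":0,"claw":0.045}
    - {"dx":0,"dy":0,"dz":0.035,"turn":0,"claw":0.045}
    - {"dx":0,"dy":0,"dz":0.035,"turn":0,"claw":0.045}

```text
t: 44.02
ee_pos: [591.7, 301.1, 187.3]
orientation: [-0.0, 0.685, 0.728, -0.001]
contact_force: [0.3, -0.3, 0.3]
width: 0.525
finger_force: 0.0
```

Request:
servo_tool:
  increments:
    - {"dx":-0.03,"dy":-0.025,"dz":0,"turn":0,"claw":0.045}
    - {"dx":-0.03,"dy":-0.025,"dz":0,"turn":0,"claw":0.045}
    - {"dx":-0.03,"dy":-0.025,"dz":0,"turn":0,"claw":0.045}
    - {"dx":-0.03,"dy":-0.025,"dz":0,"turn":0,"claw":0.045}
    - {"dx":-0.03,"dy":-0.025,"dz":0,"turn":0,"claw":0.045}
    - {"dx":-0.03,"dy":-0.025,"dz":0,"turn":0,"claw":0.045}
    - {"dx":-0.02,"dy":-0.025,"dz":0,"turn":0,"claw":0.045}
    - {"dx":0,"dy":-0.03,"dz":0,"turn":0,"claw":0.045}

```text
t: 44.68
ee_pos: [387.4, 95.6, 186.4]
orientation: [-0.001, 0.684, 0.729, -0.001]
contact_force: [0.3, -0.4, 0.7]
width: 0.522
finger_force: 0.0
```

```bash
python3 - <<'E'
from h import *
st()
C=np.array([591.2,300.9]); a=.059; R=np.array([[np.cos(a),-np.sin(a)],[np.sin(a),np.cos(a)]])
for n in('top','side'):
    im=grab(n,n+'18.png'); h=cv2.cvtColor(im,cv2.COLOR_BGR2HSV)
    g=cv2.inRange(h,(45,80,25),(80,255,255)); c=max(cv2.findContours(g,0,1)[0],key=cv2.contourArea)
    print(n,cv2.contourArea(c),cv2.minAreaRect(c)[2],cv2.approxPolyDP(cv2.convexHull(c),3,True)[:,0].tolist())
    for z in(68,79): print(' expected corners plate top z',z,[proj(n,[*(C+R@np.array(p)),z]).tolist() for p in((67,92),(67,-92),(-67,-92),(-67,92))])
    if n=='top': M=cv2.minAreaRect(c); print(onz(n,*M[0],68))
t=cv2.imread('pics/top18.png'); h=cv2.cvtColor(t,cv2.COLOR_BGR2HSV); b=cv2.inRange(h,(105,120,40),(128,255,255)); s=np.zeros_like(b); s[165:245,385:490]=b[165:245,385:490]
c=max(cv2.findContours(s,0,1)[0],key=cv2.contourArea); print('blue',cv2.contourArea(c),[onz('top',*p,45)[:2].tolist() for p in cv2.boxPoints(cv2.minAreaRect(c))])
E
```

```text
44.68 tcp [387.4  95.6 186.4] yaw(close axis from y) -1.507 F [ 0.3 -0.4  0.7] w 0.522 ff 0.0 j6 0.15
top 4183.0 86.42366790771484 [[225, 166], [226, 219], [149, 223], [149, 169]]
 expected corners plate top z 68 [[148.0, 168.4], [225.1, 163.7], [226.9, 219.8], [148.4, 224.5]]
 expected corners plate top z 79 [[146.0, 167.4], [224.0, 162.7], [225.9, 219.5], [146.4, 224.2]]
[590.4 301.1  68. ]
side 8279.5 32.53506851196289 [[210, 263], [269, 290], [204, 388], [137, 350]]
 expected corners plate top z 68 [[135.1, 350.1], [208.4, 261.0], [270.1, 286.9], [205.0, 388.9]]
 expected corners plate top z 79 [[132.5, 347.0], [207.1, 257.5], [269.5, 283.5], [203.2, 386.2]]
blue 1402.5 [[516.8, -220.3], [578.8, -226.6], [568.6, -364.9], [506.8, -357.5]]
```

```bash
python3 -c "
from h import *
print(r.hand_in())"
```

```text
the job is handed in; nothing more can be done
None
```

I've handed the job in: the blue case is lying in the grey tray, all four jars are in the box, and the lid is pressed down and level at all four corners. The blue case slipped from the grip on its way to the tray, landing against the tray and nudging jar 4, and had to be picked up again.

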